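# Stack the stray tote and clip the bone chisels back on their rail

## Task

Stand the two stray sample pots upright in the blue tote beside the other pot, then take the empty tote off the clip rail and stack it on that tote, turned end for end so that it stands up on its ribs instead of nesting down onto the pots. Now that the rail is clear, click every bone chisel lying on the drying mat fully home into its spring clips, one to a place across both bars, in order of length with the shortest furthest left and the longest furthest right as seen from the robot, all blades pointing to the back, away from the robot (fewer chisels than places: it does not matter which places stay empty); leave the other things on the counter where they are.

Things in the scene. Friction and masses are not known exactly. Their poses are not given: they have to be found in the camera images.
- chisel1_mid (a point): T-handled steel bone chisel, 126 mm long. Point: on the axis of its round handle (18 mm across, 96 mm long), half-way along. Behind the handle a T-bar 52 mm wide, 18 mm tall, 12 mm thick; ahead a flat blade 8 mm wide, 18 mm long. x along the handle to the blade, z up as it lies, the axis 9 mm above what it lies on. 100 g, balanced within 15 mm of the point. May be absent.
- chisel2_mid (a point): T-handled steel bone chisel, 144 mm long. Point: on the axis of its round handle (18 mm across, 96 mm long), half-way along. Behind the handle a T-bar 52 mm wide, 18 mm tall, 12 mm thick; ahead a flat blade 12 mm wide, 36 mm long. x along the handle to the blade, z up as it lies, the axis 9 mm above what it lies on. 108 g, balanced within 15 mm of the point. May be absent.
- chisel3_mid (a point): T-handled steel bone chisel, 162 mm long. Point: on the axis of its round handle (18 mm across, 96 mm long), half-way along. Behind the handle a T-bar 52 mm wide, 18 mm tall, 12 mm thick; ahead a flat blade 16 mm wide, 54 mm long. x along the handle to the blade, z up as it lies, the axis 9 mm above what it lies on. 116 g, balanced within 15 mm of the point. May be absent.
- chisel4_mid (a point): T-handled steel bone chisel, 180 mm long. Point: on the axis of its round handle (18 mm across, 96 mm long), half-way along. Behind the handle a T-bar 52 mm wide, 18 mm tall, 12 mm thick; ahead a flat blade 20 mm wide, 72 mm long. x along the handle to the blade, z up as it lies, the axis 9 mm above what it lies on. 124 g, balanced within 15 mm of the point. May be absent.
- chisel5_mid (a point): T-handled steel bone chisel, 198 mm long. Point: on the axis of its round handle (18 mm across, 96 mm long), half-way along. Behind the handle a T-bar 52 mm wide, 18 mm tall, 12 mm thick; ahead a flat blade 24 mm wide, 90 mm long. x along the handle to the blade, z up as it lies, the axis 9 mm above what it lies on. 132 g, balanced within 15 mm of the point. May be absent.
- rail: Steel clip rail, fixed: plate 104 x 320 x 4 mm, two bars 310 mm long at x = +-34 mm, each with 5 sprung clips open upwards, 60 mm apart. Origin: centre of its underside, on the counter; y along the bars to the left, x to the back. A chisel lies across both bars, its handle in a front and a back clip. Clips are 10 mm wide (along x), lips 50 mm high; between the bars 58 mm are free for fingers.
- clip1 (a point): Place 1 of 5 on the rail, 1 being at the left end: where the middle of a seated handle lies, on the rail's middle line, 31 mm above the counter. Axes as the rail. The flared lips catch a handle up to 6 mm aside; it stops on them with its axis 44 mm up and snaps home under 8 to 16 N. Its middle must be within 9 mm of the middle line, else the T-bar or blade fouls a clip.
- clip2 (a point): Place 2 of 5 on the rail, 1 being at the left end: where the middle of a seated handle lies, on the rail's middle line, 31 mm above the counter. Axes as the rail. The flared lips catch a handle up to 6 mm aside; it stops on them with its axis 44 mm up and snaps home under 8 to 16 N. Its middle must be within 9 mm of the middle line, else the T-bar or blade fouls a clip.
- clip3 (a point): Place 3 of 5 on the rail, 1 being at the left end: where the middle of a seated handle lies, on the rail's middle line, 31 mm above the counter. Axes as the rail. The flared lips catch a handle up to 6 mm aside; it stops on them with its axis 44 mm up and snaps home under 8 to 16 N. Its middle must be within 9 mm of the middle line, else the T-bar or blade fouls a clip.
- clip4 (a point): Place 4 of 5 on the rail, 1 being at the left end: where the middle of a seated handle lies, on the rail's middle line, 31 mm above the counter. Axes as the rail. The flared lips catch a handle up to 6 mm aside; it stops on them with its axis 44 mm up and snaps home under 8 to 16 N. Its middle must be within 9 mm of the middle line, else the T-bar or blade fouls a clip.
- clip5 (a point): Place 5 of 5 on the rail, 1 being at the left end: where the middle of a seated handle lies, on the rail's middle line, 31 mm above the counter. Axes as the rail. The flared lips catch a handle up to 6 mm aside; it stops on them with its axis 44 mm up and snaps home under 8 to 16 N. Its middle must be within 9 mm of the middle line, else the T-bar or blade fouls a clip.
- empty_tote_mid (a point): Empty blue stack-nest tote, 160 g, standing on the rail's clips; floor 152 x 112 mm, rim 168 mm wide, 75 mm tall at the long sides, one end low (38 mm), the other high with a hand grip. Point: its centre, 37.5 mm above its underside; x to the high end, z up. Hollow ribs on the long sides, with feet at the bottom, sit off-centre along x.
- empty_tote_grip (a point): Centre of the empty tote's hand grip, an upright bar 14 mm thick (x), 60 mm wide (y), 28 mm tall (z), 91 mm from the tote's centre along x and 70 mm above its underside. Axes as the tote. Fingers close on it along x; below it, on the inside, the end wall stands 4 mm further in, so keep the fingertips no more than 13 mm below this point.
- full_tote_mid (a point): Same kind of tote, 350 g, loose on the counter, one sample pot in it near the low end; the floor (3 mm thick) has room for three in a row along x. Point: its centre, 37.5 mm up; x to its high end, z up. A tote set on it facing the same way nests 26 mm higher, or stops on the pots; turned end for end (high end over low end) its rib feet stand on the seat inside the rim, 69 mm higher, centres in line (catches 6 mm aside).
- pot1_mid (a point): Sample pot, 42 mm across, 54 mm tall, 60 g, white with a yellow lid; point: its centre, half-way up. It stands in the full tote from the start, near its low end.
- pot2_mid (a point): Sample pot, 42 mm across, 54 mm tall, 60 g, white with a yellow lid; point: its centre, half-way up. It stands astray on the counter in front of the mat.
- pot3_mid (a point): Sample pot, 42 mm across, 54 mm tall, 60 g, white with a yellow lid; point: its centre, half-way up. It stands astray on the counter in front of the mat.
- mat: Grey drying mat 210 x 350 x 4 mm on the counter, on which the chisels lie at the start; origin: centre of its underside. Fixed.
- slide_box: Black slide box 55 x 80 x 30 mm lying near the robot; origin at the centre of its underside. Not part of the job.
- timer: White bench timer 62 x 62 x 18 mm; origin at the centre of its underside. Not part of the job.

How it is judged:
By the outcome, as a careful person would: the job done as asked, in the order asked, and still so for the second after the job is handed in, with the robot touching nothing.
Of chisel1, chisel2, chisel3, chisel4, chisel5 only 3 to 5 are there at a start; the rules pass over those that are not, and their reading is None.
At some moment in a run one of chisel1, chisel2, chisel3, chisel4, chisel5 may be knocked a few centimetres aside while the robot is not near it.
It also fails if it takes over 210 s, if anything falls off the work surface, if the arm or the gripper's body presses on something with over 40 N, if the wrist force passes 120 N, or if a joint passes its speed limit or range.

## Robot

A 7-joint arm with a two-finger parallel gripper is mounted at the origin on the work surface. World frame = base frame: x ahead of the robot, y to its left, z up, the work surface at z = 0. Lengths are in mm, angles in rad, forces in N, time in s.
With the tool pointing down it reaches from about 425 to 875 mm from the base axis. Payload 4.7 kg.
Tool frame: the origin (TCP) lies between the finger pads; the fingertips stand 22 mm ahead of it and the grasp point (between the pads) lies 3 mm ahead of it; z points along the fingers, y is the direction in which the jaws open and shut (so a half turn about z gives the same grasp; the last joint's range is limited). The gripper opens to 85 mm and grips with 20 to 120 N. Pads are 22 mm wide; open, the fingers measure 114 mm over their backs; the gripper's body (76 mm by 85 mm) begins 54 mm behind the grasp point. The pads swing forward as they close: fully open they stand 13 mm farther back than shut.
Start: joints at [0.014, 0.321, -0.07, 1.45, 0.023, 1.371, -0.057], TCP at [650.017, -0.024, 253.349] pointing down, gripper open.
Joint ranges: [-2.86, 2.86], [-0.3, 2.09], [-1.38, 1.24], [0.06, 2.45], [-1.56, 4.7], [0.09, 2.05], [-2.69, 2.69]. Speed limits (rad/s): [2.57, 2.57, 3.14, 3.14, 3.14, 3.14, 3.14].

## Interface

Orientations are given as a rotation vector (axis times angle).
In Python, from bench import arm, optics gives the robot as it stands.
- The arm moves only by the shell command python3 -m pendant 'ROWS' [FORCE]. ROWS is text: rows parted by semicolons, each of 7 numbers parted by spaces: the shift along the world's x, y, z in m, then the turn, a rotation vector about the world's x, y, z in rad, then the finger opening in m, from 0 to 0.0854. A call has 1 to 5 rows; each row is the pose to reach, as a shift and turn from the pose measured when the call began; what a row does not reach only later rows make up. A row lasts 1/10 s, in which the tool goes at most 50 mm and 8.59 degrees, less where a joint would pass 70% of its speed; a pose out of reach is approached as far as the arm can. A call with a gripper value outside its range is refused whole. The fingers move at their own pace and stop on an object; FORCE is the grip in N (left out, the last holds). Time passes only in rows, so rows that repeat a pose let the fingers close. It gives the time, the measured TCP pose, the force and the opening at its end, in the units of the state.
- arm.read_state(): the state, without advancing time (a new reading comes with each control period).
- optics.capture(name): name is "scene" or "side" or "wrist"; returns the picture (384x512x3 uint8, red, green, blue); there is no depth.
- optics.calibration(name): a dict with "fx", "fy", "cx", "cy" (pixels), "view" (4x4, takes a point from world to camera coordinates); the wrist camera has in their place "hand_eye" (4x4, takes a point from camera to tool coordinates, whose origin is the TCP and whose axes are the flange's). Camera axes: x right, y down, z forward; pixel columns grow to the right and rows downward; lengths in mm; the calibration is good to about 2 mm. A picture is of the moment at which its call begins: read the wrist's pose just before it. calibration takes no time and is no camera call.
- arm.sign_off(): hands the job in, once; it reports no verdict.
Trained networks look in the newest picture that a camera, given by its name, has taken for a name from the list of things; names that differ only in an ending like _2 or _b are one class to them, and where a whole thing is asked for, a point or a joint stands for the part that bears it (a point fixed in the world has none). Each returns a list of dicts, best first, with "conf" (0 to 1); they miss things now and then, are a little off and sometimes report something else, mostly with a low value. They report only what shows in the picture. A call takes as long as a camera call.
- optics.recognise(camera, target): "point" ([x, y, z] in mm, in world coordinates, good to about 4 mm: the middle of the surface that is visible of it).
- optics.cut_out(camera, target): "pixels" (384x512 bool, what is visible of it).
- optics.spot_point(camera, target): "point" ([x, y, z] in mm, in world coordinates, good to about 4 mm: a listed point, or the origin of a listed thing).
The state is a dict: "clock": time; "q": joint angles; "joint_vel": joint speeds; "joint_efforts": joint torques, N m; "position": TCP position; "tool_rot": TCP orientation; "wrist_force": force on the tool from outside, world axes, zero at the start; "ft_torque": the same for the moment, N m; "finger_gap": opening from 0.0 (shut) to 1.0 (fully open).
Only numpy, scipy, OpenCV 4.12 (cv2) and the standard library are available. Lean on these libraries where they do the work, as an engineer would, in place of code of your own. Each camera call takes 0.05 s, during which the arm holds its last target. There are 200 camera calls.

## Working session

There is one attempt and no reset: what is moved stays moved. The work goes in short steps, Python scripts to look and compute and a shell command to move; the robot and the scene stay as the last step left them, time stands still between calls to the robot, and variables do not carry over. Pictures are saved under pics/ and viewed, about 12 in all and at most 16, crops included, and the job is handed in when it is done.

```bash
ls; mkdir -p pics
cat > h.py <<'E'
import numpy as np, cv2
from bench import arm, optics
def st():
    s=arm.read_state(); print('t',s['clock'],'p',np.round(s['position'],1),'r',np.round(s['tool_rot'],3),'F',np.round(s['wrist_force'],1),'gap',round(s['finger_gap'],3),'q',np.round(s['q'],2)); return s
def save(cam,name):
    im=optics.capture(cam); cv2.imwrite(f'pics/{name}.png',im[:,:,::-1]); return im
def pts(cam,names):
    for n in names:
        r=optics.spot_point(cam,n)
        print(cam,n,[(np.round(d['point'],0).tolist(),round(d['conf'],2)) for d in r[:3]])
E
python3 - <<'E'
from h import *
st()
save('scene','s0')
pts('scene',['chisel%d_mid'%i for i in range(1,6)]+['clip1','clip5','empty_tote_mid','empty_tote_grip','full_tote_mid','pot1_mid','pot2_mid','slide_box','timer','mat','rail'])
save('side','d0')
pts('side',['chisel%d_mid'%i for i in range(1,6)]+['empty_tote_grip','full_tote_mid','pot2_mid','rail'])
a=cv2.imread('pics/s0.png');b=cv2.imread('pics/d0.png')
cv2.imwrite('pics/both.png',cv2.resize(np.vstack([a,b]),(800,1200)))
for c in('scene','side'):
    k=optics.calibration(c);print({x:np.round(k[x],3).tolist() for x in k})
E
```

```text
pics
t 0.0 p [649.5  -0.  252.2] r [-2.220e+00 -2.221e+00  2.000e-03] F [-0.4 -0.9  0.5] gap 0.999 q [ 0.01  0.32 -0.07  1.45  0.02  1.37 -0.06]
scene chisel1_mid []
scene chisel2_mid [([519.0, 316.0, 94.0], 0.75), ([613.0, -157.0, 9.0], 0.56)]
scene chisel3_mid []
scene chisel4_mid [([628.0, 51.0, 15.0], 0.61), ([515.0, 314.0, 1.0], 0.38)]
scene chisel5_mid [([594.0, -232.0, 11.0], 0.63)]
scene clip1 [([512.0, 314.0, 27.0], 0.94), ([570.0, 207.0, 36.0], 0.85), ([545.0, 257.0, 33.0], 0.59)]
scene clip5 [([512.0, 314.0, 27.0], 0.94), ([570.0, 207.0, 36.0], 0.85), ([545.0, 257.0, 33.0], 0.59)]
scene empty_tote_mid [([517.0, 315.0, 93.0], 0.91), ([422.0, -71.0, 26.0], 0.46)]
scene empty_tote_grip [([588.0, 368.0, 117.0], 0.71)]
scene full_tote_mid [([464.0, -394.0, 35.0], 0.64)]
scene pot1_mid [([435.0, -357.0, 33.0], 0.76)]
scene pot2_mid [([404.0, -158.0, 30.0], 0.82)]
scene slide_box [([380.0, 89.0, 0.0], 0.73)]
scene timer [([696.0, -357.0, -1.0], 0.89)]
scene mat [([602.0, -88.0, 1.0], 0.6)]
scene rail [([517.0, 313.0, 4.0], 0.66)]
side chisel1_mid [([434.0, -363.0, 34.0], 0.38)]
side chisel2_mid [([611.0, -161.0, 9.0], 0.5)]
side chisel3_mid []
side chisel4_mid [([634.0, 52.0, 13.0], 0.76)]
side chisel5_mid [([599.0, -225.0, 17.0], 0.79)]
side empty_tote_grip [([587.0, 373.0, 120.0], 0.94)]
side full_tote_mid [([468.0, -396.0, 33.0], 0.67)]
side pot2_mid [([412.0, -157.0, 29.0], 0.51)]
side rail [([519.0, 315.0, -1.0], 0.97)]
{'fx': 381.889, 'fy': 381.889, 'cx': 252.123, 'cy': 190.301, 'view': [[0.615, 0.788, 0.016, -340.904], [0.639, -0.486, -0.596, -289.966], [-0.462, 0.377, -0.803, 1270.477], [0.0, 0.0, 0.0, 1.0]]}
{'fx': 440.626, 'fy': 440.626, 'cx': 257.389, 'cy': 193.305, 'view': [[-0.769, -0.639, -0.012, 398.749], [-0.311, 0.391, -0.866, 256.865], [0.559, -0.662, -0.5, 924.307], [0.0, 0.0, 0.0, 1.0]]}
```

View pics/s0.png

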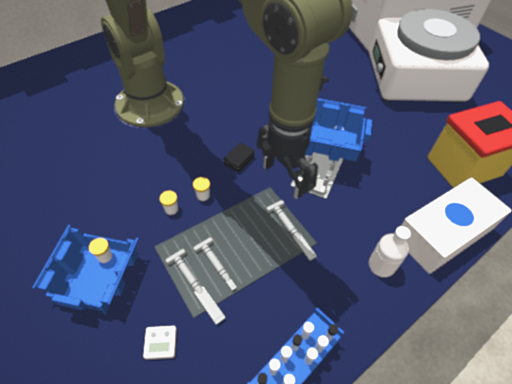

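View pics/d0.png

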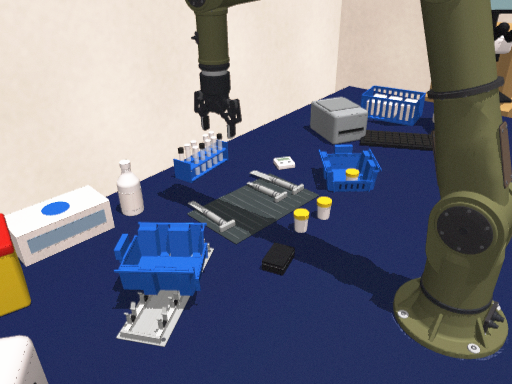

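The scene view shows three chisels on the mat: about (205,290), (215,265) and (290,230). The stray pots are at (169,203) and (202,189), the full tote is at (90,268), and the empty tote is on the rail at (335,125). The side view agrees.

```bash
python3 -m pendant '-0.04 -0.025 0 0 0 0 0.0854;-0.08 -0.05 0 0 0 0 0.0854;-0.12 -0.08 0 0 0 0 0.0854;-0.17 -0.115 0 0 0 0 0.0854;-0.17 -0.115 0 0 0 0 0.0854' 60
python3 - <<'E'
from h import *
k=optics.calibration('wrist');print({x:np.round(k[x],3).tolist() for x in k})
s=st()
save('wrist','w1')
pts('wrist',['pot2_mid','chisel1_mid','chisel2_mid','chisel3_mid','chisel4_mid','chisel5_mid'])
E
```

```text
clock: 1.85
position: [476.0, -119.4, 253.7]
tool_rot: [2.229, 2.214, -0.003]
wrist_force: [-0.1, -0.4, -0.1]
finger_gap: 1.003
{'fx': 326.845, 'fy': 326.845, 'cx': 256.487, 'cy': 194.564, 'hand_eye': [[-0.002, -0.959, -0.285, 72.745], [1.0, -0.002, -0.0, 1.606], [-0.0, -0.285, 0.959, -121.004], [0.0, 0.0, 0.0, 1.0]]}
t 1.85 p [ 476.  -119.4  253.7] r [ 2.229  2.214 -0.003] F [-0.1 -0.4 -0.1] gap 1.003 q [ 0.18 -0.02  0.01  1.83  0.    1.32  0.18]
wrist pot2_mid [([412.0, -160.0, 27.0], 0.55)]
wrist chisel1_mid []
wrist chisel2_mid [([615.0, -151.0, 10.0], 0.65)]
wrist chisel3_mid []
wrist chisel4_mid []
wrist chisel5_mid [([602.0, -227.0, 8.0], 0.84)]
```

View pics/w1.png

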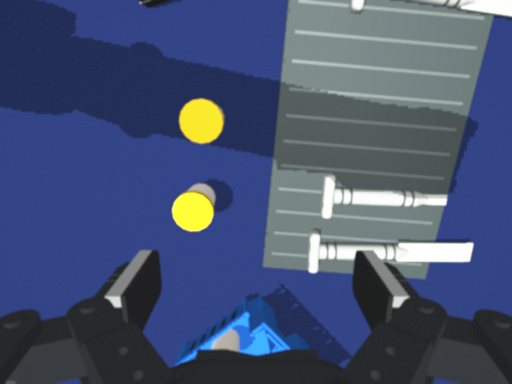

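The wrist picture shows the pot lids at (201,121) and (193,211), and the chisels at about (390,198) and (395,252). Next I turn those pixels into positions.

```bash
cat >> h.py <<'E'
from scipy.spatial.transform import Rotation as R
def pose(cam,s=None):
    k=optics.calibration(cam)
    if cam=='wrist':
        T=np.eye(4);T[:3,:3]=R.from_rotvec(s['tool_rot']).as_matrix();T[:3,3]=s['position'];M=T@np.array(k['hand_eye'])
    else: M=np.linalg.inv(np.array(k['view']))
    return k,M
def px(cam,uv,z,s=None):
    k,M=pose(cam,s)
    d=M[:3,:3]@np.array([(uv[0]-k['cx'])/k['fx'],(uv[1]-k['cy'])/k['fy'],1]);o=M[:3,3]
    return o+d*(z-o[2])/d[2]
def proj(cam,p,s=None):
    k,M=pose(cam,s);c=np.linalg.inv(M)@np.r_[p,1]
    return np.array([k['fx']*c[0]/c[2]+k['cx'],k['fy']*c[1]/c[2]+k['cy']])
E
python3 - <<'E'
from h import *
s=st();im=cv2.imread('pics/w1.png');hsv=cv2.cvtColor(im,cv2.COLOR_BGR2HSV)
m=cv2.inRange(hsv,(20,120,80),(35,255,255));n,l,b,c=cv2.connectedComponentsWithStats(m)
for i in range(1,n):
    if b[i,4]>200: print(b[i],c[i],np.round(px('wrist',c[i],54,s),1))
for n,uv,z in[('c2 tbar',(328,197),18),('c2 tip',(446,200),9),('c5 tbar',(314,252),18),('c5 tip',(472,253),9)]: print(n,np.round(px('wrist',uv,z,s),1))
a=cv2.imread('pics/s0.png');hsv=cv2.cvtColor(a,cv2.COLOR_BGR2HSV)
m=cv2.inRange(hsv,(20,120,80),(35,255,255));n,l,b,c=cv2.connectedComponentsWithStats(m)
for i in range(1,n):
    if 50<b[i,4]<1000: print('scene',b[i],np.round(px('scene',c[i],54),1),np.round(px('scene',c[i],57),1))
E
```

```text
t 2.2 p [ 481.2 -113.6  253.2] r [-2.218 -2.224 -0.   ] F [-0.3 -0.7 -0.3] gap 1.004 q [ 0.17 -0.01  0.01  1.83 -0.    1.32  0.18]
[ 179   98   45   45 1581] [200.89626818 120.46552815] [429.5 -62.   54. ]
[ 172  191   42   40 1318] [192.75493171 210.62215478] [ 416.7 -153.4   54. ]
c2 tbar [ 564.3 -149.5   18. ]
c2 tip [ 704.8 -155.8    9. ]
c5 tbar [ 551.8 -218.5   18. ]
c5 tip [ 748.2 -224.2    9. ]
scene [193 177  17  15 200] [424.5 -70.6  54. ] [426.6 -71.6  57. ]
scene [160 191  17  15 206] [ 410.8 -162.2   54. ] [ 412.9 -162.9   57. ]
scene [ 89 239  19  17 240] [ 433.6 -362.    54. ] [ 435.7 -361.9   57. ]
```

```bash
python3 -m pendant '-0.035 -0.024 -0.03 0 0 0 0.0854;-0.07 -0.047 -0.06 0 0 0 0.0854;-0.07 -0.047 -0.1 0 0 0 0.0854;-0.07 -0.047 -0.13 0 0 0 0.0854;-0.07 -0.047 -0.13 0 0 0 0.0854'
python3 -m pendant '0 0 0 0 0 0 0.0854;0 0 0 0 0 0 0.0854'
python3 - <<'E'
from h import *
st()
E
```

```text
clock: 2.7
position: [408.6, -159.0, 119.3]
tool_rot: [-2.212, -2.22, 0.006]
wrist_force: [-0.4, 0.5, 0.1]
finger_gap: 1.003
clock: 2.9
position: [410.0, -158.7, 120.4]
tool_rot: [-2.211, -2.223, 0.005]
wrist_force: [0.1, 0.8, 0.0]
finger_gap: 0.996
t 2.9 p [ 410.  -158.7  120.4] r [-2.211 -2.223  0.005] F [0.1 0.8 0. ] gap 0.996 q [ 0.24 -0.01  0.07  2.11  0.    1.05  0.31]
```

```bash
python3 -m pendant '0.001 -0.002 -0.04 0 0 0 0.0854;0.001 -0.002 -0.079 0 0 0 0.0854;0.001 -0.002 -0.079 0 0 0 0.0854;0.001 -0.002 -0.079 0 0 0 0.0854' 40
python3 -m pendant '0 0 0 0 0 0 0.03;0 0 0 0 0 0 0.03;0 0 0 0 0 0 0.03;0 0 0 0 0 0 0.03;0 0 0 0 0 0 0.03' 40
python3 -m pendant '0 0 0.03 0 0 0 0.03;0 0 0.07 0 0 0 0.03;0 0 0.11 0 0 0 0.03;0 0 0.15 0 0 0 0.03;0 0 0.18 0 0 0 0.03'
python3 -m pendant '0.02 -0.04 0.01 0 0 0.14 0.03;0.03 -0.08 0.02 0 0 0.28 0.03;0.04 -0.12 0.02 0 0 0.42 0.03;0.045 -0.15 0.02 0 0 0.56 0.03;0.045 -0.17 0.02 0 0 0.7 0.03'
python3 -m pendant '0 0 0 0 0 0 0.03;0 0 0 0 0 0 0.03'
python3 - <<'E'
from h import *
st();save('wrist','w2')
pts('wrist',['pot1_mid','full_tote_mid'])
E
```

```text
clock: 3.3
position: [411.9, -160.8, 42.7]
tool_rot: [-2.211, -2.224, 0.005]
wrist_force: [0.7, 0.2, 0.4]
finger_gap: 0.996
clock: 3.8
position: [412.8, -161.1, 44.3]
tool_rot: [-2.212, -2.225, 0.003]
wrist_force: [-0.8, 0.4, 6.5]
finger_gap: 0.468
clock: 4.3
position: [413.4, -161.3, 227.6]
tool_rot: [-2.215, -2.227, 0.0]
wrist_force: [1.3, -0.1, -1.0]
finger_gap: 0.468
clock: 4.8
position: [458.3, -333.8, 247.9]
tool_rot: [-1.311, -2.855, 0.002]
wrist_force: [-0.5, -0.1, -0.8]
finger_gap: 0.47
clock: 5.0
position: [458.0, -333.7, 247.9]
tool_rot: [-1.316, -2.852, 0.001]
wrist_force: [0.4, -0.1, -0.0]
finger_gap: 0.464
t 5.0 p [ 458.  -333.7  247.9] r [-1.316e+00 -2.852e+00  1.000e-03] F [ 0.4 -0.1 -0. ] gap 0.464 q [ 0.38  0.15  0.22  1.68 -0.03  1.32  1.32]
wrist pot1_mid [([433.0, -359.0, 29.0], 0.94)]
wrist full_tote_mid [([467.0, -396.0, 35.0], 0.93)]
```

View pics/w2.png

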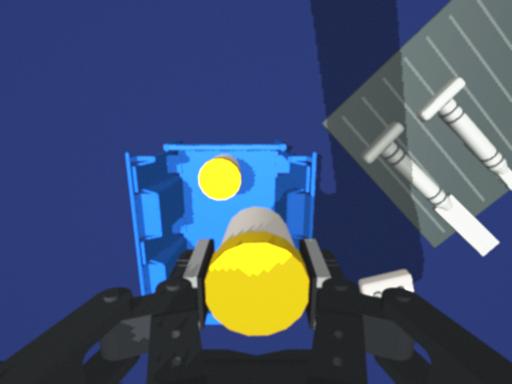

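The tote lines up with the image axes. Its low rim runs along row 147 from column 163 to 287, its sides are at columns 127 and 316, and pot1's lid is at (219,179). The gripped pot is at (257,285).

Run:
```python
from h import *
s=arm.read_state();im=cv2.imread('pics/w2.png');hsv=cv2.cvtColor(im,cv2.COLOR_BGR2HSV)
m=cv2.inRange(hsv,(20,120,80),(35,255,255));n,l,b,c=cv2.connectedComponentsWithStats(m)
for i in range(1,n):
    if b[i,4]>200: print(b[i],np.round(px('wrist',c[i],57,s),1))
L=px('wrist',(127,155),75,s);Rr=px('wrist',(316,155),75,s);lo=px('wrist',(225,147),38,s)
print(L,Rr,np.linalg.norm(L-Rr),(L+Rr)/2,lo)
for y in(49.6,):
    a=-np.radians(y);x=np.array([np.cos(a),np.sin(a)]);yy=np.array([-x[1],x[0]])
    c0=np.array([466.5,-396]);p1=px('wrist',(219,178.5),57,s)[:2]
    print('tote frame: pot1',(p1-c0)@x,(p1-c0)@yy,'rim mid y',(((L+Rr)/2)[:2]-c0)@yy,'low',(lo[:2]-c0)@x,(lo[:2]-c0)@yy, 'x49',c0+49*x,'x0',c0)
```

```text
[ 199  158   42   41 1330] [ 435.  -357.9   57. ]
[ 204  232  106  104 8753] [ 539.1 -424.2   57. ]
[ 356.45974349 -391.38389265   75.        ] [ 486.52380785 -280.013561     75.        ] 171.23087224773775 [ 421.49177567 -335.69872682   75.        ] [ 420.14215423 -334.41850566   38.        ]
tote frame: pot1 -48.77285381719334 -0.2186471877566909 rim mid y 4.806968226812607 low -76.94210938800744 4.608916612925313 x49 [ 498.25787515 -433.31537707] x0 [ 466.5 -396. ]
```

```bash
python3 -m pendant '0.02 -0.045 -0.01 0 0 0 0.03;0.041 -0.0975 -0.04 0 0 0 0.03;0.041 -0.0975 -0.08 0 0 0 0.03;0.041 -0.0975 -0.11 0 0 0 0.03;0.041 -0.0975 -0.11 0 0 0 0.03'
python3 -m pendant '0 0 0 0 0 0 0.03;0 0 0 0 0 0 0.03'
```

```text
clock: 5.65
position: [497.5, -426.3, 132.4]
tool_rot: [-1.306, -2.846, -0.004]
wrist_force: [-0.2, 0.4, -0.5]
finger_gap: 0.466
clock: 5.85
position: [498.6, -425.6, 134.2]
tool_rot: [-1.305, -2.849, -0.004]
wrist_force: [0.2, -0.0, -0.4]
finger_gap: 0.468
```

```bash
python3 -m pendant '0.001 -0.0055 -0.03 0 0 0 0.03;0.001 -0.0055 -0.06 0 0 0 0.03;0.001 -0.0055 -0.082 0 0 0 0.03;0.001 -0.0055 -0.082 0 0 0 0.03;0.001 -0.0055 -0.082 0 0 0 0.03'
python3 - <<'E'
from h import *
st();save('side','d2')
E
```

```text
clock: 6.35
position: [500.8, -431.5, 54.4]
tool_rot: [-1.306, -2.851, -0.004]
wrist_force: [-0.3, 0.0, 0.5]
finger_gap: 0.466
t 6.35 p [ 500.8 -431.5   54.4] r [-1.306 -2.851 -0.004] F [-0.3  0.   0.5] gap 0.466 q [ 0.49  0.51  0.24  1.63 -0.14  1.03  1.48]
```

```bash
python3 -m pendant '-0.001 0 -0.0075 0 0 0 0.03;-0.001 0 -0.0075 0 0 0 0.03;-0.001 0 -0.0075 0 0 0 0.03'
python3 -m pendant '0 0 0 0 0 0 0.056;0 0 0 0 0 0 0.056;0 0 0 0 0 0 0.056'
python3 -m pendant '0 0 0.03 0 0 0 0.056;0 0 0.07 0 0 0 0.056;0 0 0.12 0 0 0 0.056;0 0 0.16 0 0 0 0.08;0 0 0.19 0 0 0 0.0854'
python3 -m pendant '-0.02 0.05 0 0 0 -0.14 0.0854;-0.04 0.1 0 0 0 -0.28 0.0854;-0.05 0.15 0 0 0 -0.42 0.0854;-0.06 0.2 0 0 0 -0.56 0.0854;-0.075 0.245 0 0 0 -0.7 0.0854'
python3 -m pendant '0 0 0 0 0 0 0.0854;0 0 0 0 0 0 0.0854;0 0 0 0 0 0 0.0854'
python3 - <<'E'
from h import *
st();im=save('scene','s3')
hsv=cv2.cvtColor(im,cv2.COLOR_RGB2HSV)
m=cv2.inRange(hsv,(20,120,80),(35,255,255));n,l,b,c=cv2.connectedComponentsWithStats(m)
for i in range(1,n):
    if 50<b[i,4]<1000: print('scene',b[i],np.round(px('scene',c[i],54),1),np.round(px('scene',c[i],57),1))
s=arm.read_state();im=save('wrist','w3');hsv=cv2.cvtColor(im,cv2.COLOR_RGB2HSV)
m=cv2.inRange(hsv,(20,120,80),(35,255,255));n,l,b,c=cv2.connectedComponentsWithStats(m)
for i in range(1,n):
    if b[i,4]>200: print(b[i],np.round(px('wrist',c[i],54,s),1))
E
```

```text
clock: 6.7
position: [500.3, -432.2, 48.3]
tool_rot: [-1.307, -2.853, -0.003]
wrist_force: [-1.1, -0.5, 0.4]
finger_gap: 0.465
clock: 7.0
position: [500.4, -432.3, 48.5]
tool_rot: [-1.307, -2.854, -0.003]
wrist_force: [0.4, -0.2, -0.4]
finger_gap: 0.657
clock: 7.5
position: [501.0, -433.0, 242.2]
tool_rot: [1.308, 2.855, 0.001]
wrist_force: [0.1, -0.5, -0.0]
finger_gap: 0.966
clock: 8.0
position: [429.9, -198.9, 242.5]
tool_rot: [2.199, 2.241, 0.002]
wrist_force: [1.7, 1.0, 0.3]
finger_gap: 0.998
clock: 8.3
position: [430.0, -200.2, 242.8]
tool_rot: [2.199, 2.24, 0.002]
wrist_force: [1.0, 0.2, 0.1]
finger_gap: 0.999
t 8.3 p [ 430.  -200.2  242.8] r [2.199e+00 2.240e+00 2.000e-03] F [1.  0.2 0.1] gap 0.999 q [ 0.19 -0.05  0.18  1.89  0.01  1.3   0.39]
scene [193 177  17  15 194] [424.6 -70.7  54. ] [426.7 -71.7  57. ]
scene [ 89 239  19  17 243] [ 433.5 -362.1   54. ] [ 435.6 -362.1   57. ]
scene [ 72 277  20  19 269] [ 501.7 -432.2   54. ] [ 503.5 -431.9   57. ]
[ 226    0   50   53 2112] [424.5 -68.7  54. ]
[ 239  297   35   36 1052] [ 433.8 -359.2   54. ]
```

```bash
python3 -m pendant '-0.002 0.045 0 0 0 0 0.0854;-0.004 0.09 -0.01 0 0 0 0.0854;-0.005 0.1305 -0.05 0 0 0 0.0854;-0.005 0.1305 -0.09 0 0 0 0.0854;-0.005 0.1305 -0.12 0 0 0 0.0854'
python3 -m pendant '0 0 0 0 0 0 0.0854;0 0 0 0 0 0 0.0854'
```

```text
clock: 8.9
position: [424.2, -69.3, 120.1]
tool_rot: [2.2, 2.242, -0.0]
wrist_force: [-0.4, -0.1, -1.3]
finger_gap: 1.0
clock: 9.1
position: [424.3, -70.1, 120.0]
tool_rot: [-2.201, -2.24, 0.002]
wrist_force: [1.0, 0.7, 0.6]
finger_gap: 0.999
```

```bash
python3 -m pendant '0.001 0.0005 -0.04 0 0 0 0.0854;0.001 0.0005 -0.077 0 0 0 0.0854;0.001 0.0005 -0.077 0 0 0 0.0854;0.001 0.0005 -0.077 0 0 0 0.0854' 40
python3 -m pendant '0 0 0 0 0 0 0.03;0 0 0 0 0 0 0.03;0 0 0 0 0 0 0.03;0 0 0 0 0 0 0.03;0 0 0 0 0 0 0.03' 40
python3 -m pendant '0 0 0.03 0 0 0 0.03;0 0 0.07 0 0 0 0.03;0 0 0.11 0 0 0 0.03;0 0 0.15 0 0 0 0.03;0 0 0.16 0 0 0 0.03'
python3 -m pendant '0.005 -0.045 0 0 0 0.1 0.03;0.01 -0.09 0 0 0 0.2 0.03;0.02 -0.135 0 0 0 0.3 0.03;0.025 -0.18 0 0 0 0.4 0.03;0.03 -0.22 0 0 0 0.5 0.03'
python3 -m pendant '0.005 -0.045 0 0 0 0.1 0.03;0.01 -0.09 -0.01 0 0 0.187 0.03;0.012 -0.106 -0.04 0 0 0.187 0.03;0.012 -0.106 -0.06 0 0 0.187 0.03;0.012 -0.106 -0.06 0 0 0.187 0.03'
python3 -m pendant '0 0 0 0 0 0 0.03;0 0 0 0 0 0 0.03'
```

```text
clock: 9.5
position: [426.6, -70.2, 44.7]
tool_rot: [2.203, 2.24, -0.0]
wrist_force: [1.1, -0.7, 1.1]
finger_gap: 1.0
clock: 10.0
position: [427.7, -70.4, 46.3]
tool_rot: [2.201, 2.238, 0.002]
wrist_force: [-1.8, 0.0, 7.3]
finger_gap: 0.469
clock: 10.5
position: [430.2, -70.7, 211.5]
tool_rot: [2.196, 2.233, 0.011]
wrist_force: [0.3, 0.5, 0.9]
finger_gap: 0.467
clock: 11.0
position: [459.7, -292.8, 211.1]
tool_rot: [1.572, 2.712, 0.013]
wrist_force: [-0.1, 0.5, -0.9]
finger_gap: 0.471
clock: 11.5
position: [469.3, -397.6, 146.8]
tool_rot: [-1.316, -2.851, -0.016]
wrist_force: [-0.2, 0.9, -0.3]
finger_gap: 0.468
clock: 11.7
position: [469.7, -397.1, 147.5]
tool_rot: [-1.315, -2.852, -0.016]
wrist_force: [-1.0, -0.6, -0.2]
finger_gap: 0.468
```

```bash
python3 -m pendant '-0.002 0.002 -0.03 0 0 0 0.03;-0.002 0.002 -0.06 0 0 0 0.03;-0.002 0.002 -0.085 0 0 0 0.03;-0.002 0.002 -0.085 0 0 0 0.03;-0.002 0.002 -0.085 0 0 0 0.03'
python3 -m pendant '0 0 -0.005 0 0 0 0.03;0 0 -0.01 0 0 0 0.03;0 0 -0.011 0 0 0 0.03;0 0 -0.011 0 0 0 0.03'
```

```text
clock: 12.2
position: [468.4, -395.2, 63.9]
tool_rot: [-1.314, -2.853, -0.016]
wrist_force: [0.5, 0.6, -0.1]
finger_gap: 0.466
clock: 12.6
position: [468.5, -395.2, 53.0]
tool_rot: [1.314, 2.853, 0.016]
wrist_force: [0.1, -0.5, -0.7]
finger_gap: 0.465
```

```bash
python3 -m pendant '0 0 -0.002 0 0 0 0.03;0 0 -0.002 0 0 0 0.056;0 0 -0.002 0 0 0 0.056;0 0 -0.002 0 0 0 0.056;0 0 -0.002 0 0 0 0.056'
python3 -m pendant '0 0 0.03 0 0 0 0.056;0 0 0.07 0 0 0 0.056;0 0 0.12 0 0 0 0.056;0 0 0.17 0 0 0 0.08;0 0 0.22 0 0 0 0.0854'
python3 -m pendant '-0.025 0.03 0.03 0 0 0 0.0854;-0.05 0.06 0.05 0 0 0 0.0854;-0.06 0.075 0.07 0 0 0 0.0854;-0.06 0.075 0.07 0 0 0 0.0854;-0.06 0.075 0.07 0 0 0 0.0854'
python3 - <<'E'
from h import *
s=st();im=save('wrist','w4');s2=st()
hsv=cv2.cvtColor(im,cv2.COLOR_RGB2HSV)
m=cv2.inRange(hsv,(20,120,80),(35,255,255));n,l,b,c=cv2.connectedComponentsWithStats(m)
for i in range(1,n):
    if b[i,4]>200: print(b[i],np.round(px('wrist',c[i],57,s2),1))
pts('wrist',['full_tote_mid'])
E
```

```text
clock: 13.1
position: [468.5, -395.3, 51.2]
tool_rot: [1.314, 2.853, 0.016]
wrist_force: [-0.7, -0.1, -0.4]
finger_gap: 0.658
clock: 13.6
position: [468.2, -395.1, 273.3]
tool_rot: [1.314, 2.853, 0.016]
wrist_force: [-0.2, 0.4, -0.2]
finger_gap: 0.962
clock: 14.1
position: [408.4, -320.4, 343.7]
tool_rot: [1.313, 2.851, 0.016]
wrist_force: [0.4, -0.4, 0.4]
finger_gap: 0.996
t 14.1 p [ 408.4 -320.4  343.7] r [1.313 2.851 0.016] F [ 0.4 -0.4  0.4] gap 0.996 q [ 0.31  0.    0.31  1.64 -0.01  1.5   1.33]
t 14.15 p [ 408.2 -320.5  342.6] r [1.315 2.853 0.016] F [ 0.5  0.5 -0.8] gap 1.001 q [ 0.31  0.01  0.31  1.64 -0.01  1.5   1.33]
[234 177  30  32 751] [ 432.9 -359.2   57. ]
[238 211  30  31 714] [ 466.6 -391.2   57. ]
[238 245  30  30 692] [ 498.6 -429.2   57. ]
wrist full_tote_mid [([469.0, -396.0, 35.0], 0.98), ([598.0, -223.0, 10.0], 0.69)]
```

View pics/w4.png

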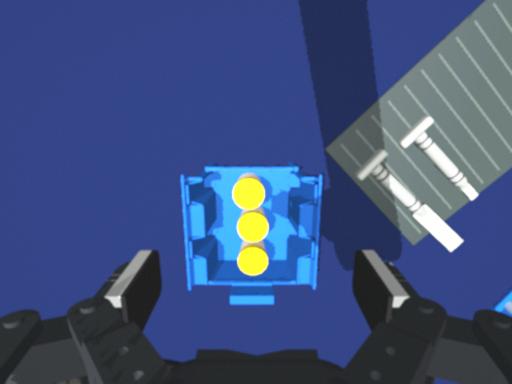

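All three pots are standing in the tote at (249,193), (253,226) and (252,260). The grip is at (252,299), with the side rims at columns 183–190 and 315–322. Now I compute the tote pose and head for the empty tote.

```bash
python3 - <<'E'
from h import *
s=arm.read_state()
P={k:px('wrist',uv,z,s)[:2] for k,uv,z in [('fl',(184,178),75),('fr',(321.5,178),75),('bl',(190,289),75),('br',(315.5,289),75),('grip',(252,297),84),('low',(251.5,167),38)]}
for k in P: print(k,np.round(P[k],1))
f=(P['fl']+P['fr'])/2;b=(P['bl']+P['br'])/2;d=b-f
print('w',np.linalg.norm(P['fl']-P['fr']),np.linalg.norm(P['bl']-P['br']),'len',np.linalg.norm(d),'mid',(f+b)/2,'yaw',np.degrees(np.arctan2(d[1],d[0])))
w=(P['fr']-P['fl']);print('yaw w',np.degrees(np.arctan2(w[1],w[0]))-90);w=(P['br']-P['bl']);print('yaw w',np.degrees(np.arctan2(w[1],w[0]))-90)
u=np.array([np.cos(np.radians(-49.6)),np.sin(np.radians(-49.6))]);print('centre from grip',P['grip']-91*u)
E
python3 -m pendant '0.03 0.05 0 0 0 0 0.0854;0.06 0.1 0 0 0 0 0.0854;0.07 0.15 0 0 0 0 0.0854;0.08 0.2 0 0 0 0 0.0854;0.09 0.25 0 0 0 0 0.0854'
python3 -m pendant '0.005 0.05 0 0 0 0 0.0854;0.01 0.1 0 0 0 0 0.0854;0.01 0.15 0 0 0 0 0.0854;0.01 0.2 0 0 0 0 0.0854;0.01 0.25 0 0 0 0 0.0854'
python3 -m pendant '0 0.04 0 0 0 0 0.0854;0 0.08 0 0 0 0 0.0854;0 0.1 0 0 0 0 0.0854;0 0.1 0 0 0 0 0.0854;0 0.1 0 0 0 0 0.0854'
python3 - <<'E'
from h import *
st();st();save('wrist','w5');
pts('wrist',['empty_tote_mid','empty_tote_grip','rail','clip1'])
E
```

```text
fl [ 357.4 -391.5]
fr [ 485.4 -283.1]
bl [ 455.9 -509.5]
br [ 585.8 -400.3]
grip [ 524.1 -460.6]
low [ 416.  -333.8]
w 167.7236123170926 169.66561254279466 len 154.05953438223543 mid [ 471.11969349 -396.0953736 ] yaw -49.8000781585808
yaw w -49.744137122199525
yaw w -49.95466741164506
centre from grip [ 465.11033622 -391.26539061]
clock: 14.7
position: [494.9, -87.2, 340.1]
tool_rot: [-1.315, -2.849, -0.014]
wrist_force: [1.4, 0.3, -0.2]
finger_gap: 0.999
clock: 15.2
position: [505.2, 162.3, 338.2]
tool_rot: [-1.316, -2.846, -0.012]
wrist_force: [0.5, 0.7, 0.1]
finger_gap: 1.004
clock: 15.7
position: [505.6, 261.7, 336.4]
tool_rot: [-1.316, -2.844, -0.008]
wrist_force: [-0.8, -0.2, -0.1]
finger_gap: 1.003
t 15.7 p [505.6 261.7 336.4] r [-1.316 -2.844 -0.008] F [-0.8 -0.2 -0.1] gap 1.003 q [-0.28  0.13 -0.27  1.52  0.03  1.5   0.16]
t 15.7 p [505.6 261.7 336.4] r [-1.316 -2.844 -0.008] F [-0.8 -0.2 -0.1] gap 1.003 q [-0.28  0.13 -0.27  1.52  0.03  1.5   0.16]
wrist empty_tote_mid [([508.0, 318.0, 85.0], 0.67)]
wrist empty_tote_grip [([584.0, 365.0, 114.0], 0.73)]
wrist rail []
wrist clip1 [([570.0, 203.0, 30.0], 0.96), ([458.0, 418.0, 34.0], 0.71)]
```

View pics/w5.png

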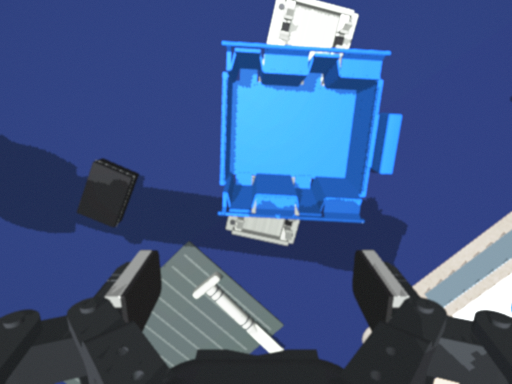

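The picture shows the empty tote's sides at (222,44)–(389,52) and (219,213)–(362,220), with its grip bar from (397,113) to (384,172). The rail ends show at (315,20) and (262,228).

Run:
```python
from h import *
s=arm.read_state()
g1=px('wrist',(393,115),134,s)[:2];g2=px('wrist',(384,172),134,s)[:2];gc=(g1+g2)/2;d=g1-g2
print('grip',g1,g2,gc,np.linalg.norm(d),'yaw',np.degrees(np.arctan2(d[1],d[0]))-90)
c=[px('wrist',uv,125,s)[:2] for uv in((223,45),(388,53),(220,214),(362,220))]
for a in c: print(np.round(a,1))
for a,b in((0,1),(2,3),(2,0),(3,1)): w=c[b]-c[a];print(np.linalg.norm(w),np.degrees(np.arctan2(w[1],w[0])))
print('mid',sum(c)/4)
r=optics.cut_out('wrist','empty_tote_grip');
for q in r[:2]:
    m=q['pixels'];print(q['conf'],cv2.minAreaRect(np.argwhere(m)[:,::-1].astype(np.float32)),m.sum())
```

```text
grip [572.0282156  391.13607223] [606.40644765 346.24733559] [589.21733163 368.69170391] 56.54079514713888 yaw 37.44685344488211
[405.5 334.2]
[529.5 429.7]
[507.9 200.2]
[630.9 294.4]
156.49746826628294 37.60067812448211
154.95784868575308 37.45712193745945
168.62162836479342 127.38736792309703
169.02261374221052 126.86578469576715
mid [518.46751159 314.61124062]
0.64 ((309.0362243652344, 132.05908203125), (182.86477661132812, 176.0621337890625), 2.2025980949401855) 27656
```

```bash
python3 -m pendant '0.03 0.035 -0.03 0 0 -0.02 0.07;0.06 0.07 -0.06 0 0 -0.051 0.07;0.0845 0.1075 -0.09 0 0 -0.051 0.07;0.0845 0.1075 -0.14 0 0 -0.051 0.07;0.0845 0.1075 -0.14 0 0 -0.051 0.07'
python3 -m pendant '0 0 0 0 0 0 0.07;0 0 0 0 0 0 0.07'
python3 - <<'E'
from h import *
s=st();print(R.from_rotvec(s['tool_rot']).as_matrix().round(3))
E
```

```text
clock: 16.5
position: [587.5, 367.7, 190.7]
tool_rot: [-1.387, -2.806, 0.003]
wrist_force: [-0.9, -1.4, -1.3]
finger_gap: 0.821
clock: 16.7
position: [587.9, 366.8, 191.8]
tool_rot: [-1.389, -2.805, 0.002]
wrist_force: [0.4, -0.1, 0.5]
finger_gap: 0.821
t 16.7 p [587.9 366.8 191.8] r [-1.389e+00 -2.805e+00  2.000e-03] F [ 0.4 -0.1  0.5] gap 0.821 q [-0.39  0.46 -0.28  1.4   0.12  1.31 -0.02]
[[-0.606  0.795 -0.011]
 [ 0.795  0.606  0.004]
 [ 0.009 -0.006 -1.   ]]
```

```bash
python3 -m pendant '0.002 0.0025 -0.03 0 0 0 0.07;0.002 0.0025 -0.06 0 0 0 0.07;0.002 0.0025 -0.06 0 0 0 0.07;0.002 0.0025 -0.06 0 0 0 0.07'
python3 -m pendant '0 0 0 0 0 0 0.04;0 0 0 0 0 0 0.02;0 0 0 0 0 0 0.005;0 0 0 0 0 0 0.005;0 0 0 0 0 0 0.005' 80
python3 -m pendant '0 0 0 0 0 0 0.005;0 0 0 0 0 0 0.005;0 0 0 0 0 0 0.005' 80
```

```text
clock: 17.1
position: [590.8, 369.1, 134.4]
tool_rot: [-1.39, -2.806, -0.001]
wrist_force: [0.3, 0.3, 0.0]
finger_gap: 0.821
clock: 17.6
position: [591.1, 369.3, 135.4]
tool_rot: [-1.391, -2.807, -0.002]
wrist_force: [0.3, -0.4, 3.3]
finger_gap: 0.141
clock: 17.9
position: [591.1, 369.3, 135.5]
tool_rot: [-1.391, -2.807, -0.002]
wrist_force: [-1.1, -0.6, 2.8]
finger_gap: 0.139
```

```bash
python3 -m pendant '0 0 0.005 0 0 0 0.005;0 0 0.015 0 0 0 0.005;0 0 0.03 0 0 0 0.005;0 0 0.05 0 0 0 0.005;0 0 0.07 0 0 0 0.005' 110
python3 -m pendant '0 0 0.02 0 0 0 0.005;0 0 0.05 0 0 0 0.005;0 0 0.08 0 0 0 0.005;0 0 0.08 0 0 0 0.005;0 0 0.08 0 0 0 0.005' 110
python3 - <<'E'
from h import *
s=st();print(s['ft_torque']);save('side','d3')
E
```

```text
clock: 18.4
position: [591.2, 369.4, 207.2]
tool_rot: [-1.391, -2.807, -0.003]
wrist_force: [0.3, 0.6, -2.2]
finger_gap: 0.139
clock: 18.9
position: [591.4, 369.7, 288.6]
tool_rot: [-1.391, -2.808, -0.006]
wrist_force: [0.5, -0.4, -2.2]
finger_gap: 0.138
t 18.9 p [591.4 369.7 288.6] r [-1.391 -2.808 -0.006] F [ 0.5 -0.4 -2.2] gap 0.138 q [-0.4   0.43 -0.28  1.25  0.11  1.48 -0.01]
[ 0.0771111  -0.17322927 -0.02611102]
```

View pics/d3.png

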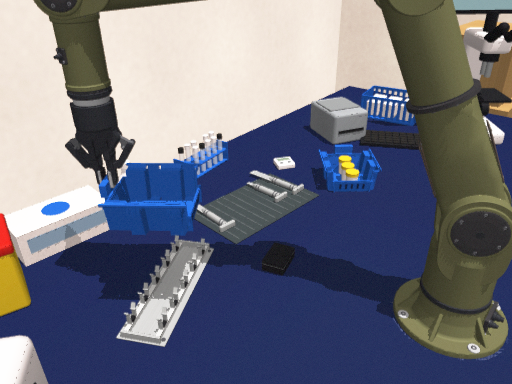

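The tote is lifted and level at about (150,195), and the rail is bare from (190,245) to (145,335). The last joint's range won't allow the full 180° turn in one grasp. I'll set the tote down on free counter and regrasp it with the jaws flipped.

```bash
python3 -m pendant '-0.02 -0.04 0 0 0 0.03 0.005;-0.035 -0.085 0 0 0 0.06 0.005;-0.05 -0.13 0 0 0 0.09 0.005;-0.065 -0.175 0 0 0 0.12 0.005;-0.085 -0.22 0 0 0 0.134 0.005'
python3 -m pendant '-0.015 -0.045 0 0 0 0 0.005;-0.03 -0.09 0 0 0 0 0.005;-0.045 -0.13 0 0 0 0 0.005;-0.06 -0.17 0 0 0 0 0.005;-0.075 -0.21 0 0 0 0 0.005'
python3 -m pendant '0 0 -0.03 0 0 0 0.005;0 0 -0.06 0 0 0 0.005;0 0 -0.1 0 0 0 0.005;0 0 -0.1 0 0 0 0.005;0 0 -0.1 0 0 0 0.005'
python3 - <<'E'
from h import *
s=st();save('scene','s4')
k=optics.cut_out('scene','rail')
E
```

```text
clock: 19.45
position: [504.6, 146.9, 284.8]
tool_rot: [-1.198, -2.892, 0.002]
wrist_force: [0.8, -0.9, -0.9]
finger_gap: 0.132
clock: 19.95
position: [427.7, -64.6, 283.4]
tool_rot: [-1.198, -2.889, 0.002]
wrist_force: [0.0, -1.2, -2.3]
finger_gap: 0.132
clock: 20.45
position: [426.8, -64.4, 182.8]
tool_rot: [-1.197, -2.887, 0.003]
wrist_force: [0.4, 0.0, -1.7]
finger_gap: 0.133
t 20.45 p [426.8 -64.4 182.8] r [-1.197 -2.887  0.003] F [ 0.4  0.  -1.7] gap 0.133 q [ 0.09 -0.08 -0.    2.04 -0.    1.2   0.88]
```

View pics/s4.png

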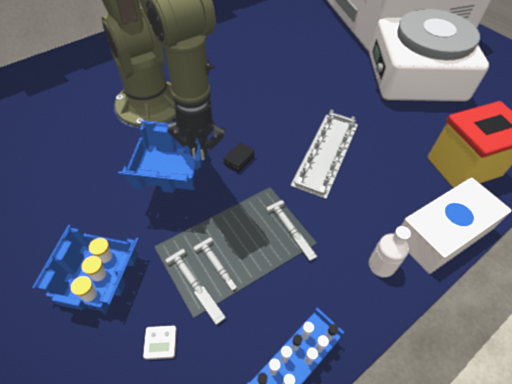

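The tote hangs over free counter at (165,155), clear of the slide box at (239,156) and of the mat.

```bash
python3 -m pendant '0 0 -0.03 0 0 0 0.005;0 0 -0.06 0 0 0 0.005;0 0 -0.08 0 0 0 0.005;0 0 -0.092 0 0 0 0.005;0 0 -0.092 0 0 0 0.005'
python3 -m pendant '0 0 -0.003 0 0 0 0.005;0 0 -0.005 0 0 0 0.005;0 0 -0.005 0 0 0 0.005'
```

```text
clock: 21.05
position: [428.8, -64.5, 92.9]
tool_rot: [-1.198, -2.891, 0.002]
wrist_force: [-0.9, 0.0, -1.0]
finger_gap: 0.136
clock: 21.35
position: [429.4, -64.5, 88.7]
tool_rot: [-1.198, -2.892, 0.001]
wrist_force: [0.4, 0.7, -2.0]
finger_gap: 0.136
```

```bash
python3 -m pendant '0 0 -0.003 0 0 0 0.005;0 0 -0.004 0 0 0 0.005;0 0 -0.004 0 0 0 0.005'
python3 -m pendant '0 0 0 0 0 0 0.02;0 0 0 0 0 0 0.04;0 0 0 0 0 0 0.06;0 0 0 0 0 0 0.06'
python3 -m pendant '0 0 0.03 0 0 0 0.06;0 0 0.06 0 0 0 0.06;0 0 0.1 0 0 0 0.06;0 0 0.1 0 0 -0.14 0.06;0 0 0.1 0 0 -0.28 0.06'
python3 -m pendant '0 0 0 0 0 -0.14 0.06;0 0 0 0 0 -0.28 0.06;0 0 0 0 0 -0.42 0.06;0 0 0 0 0 -0.56 0.06;0 0 0 0 0 -0.7 0.06'
python3 -m pendant '0 0 0 0 0 -0.14 0.06;0 0 0 0 0 -0.28 0.06;0 0 0 0 0 -0.42 0.06;0 0 0 0 0 -0.56 0.06;0 0 0 0 0 -0.7 0.06'
python3 -m pendant '0 0 0 0 0 -0.14 0.06;0 0 0 0 0 -0.28 0.06;0 0 0 0 0 -0.42 0.06;0 0 0 0 0 -0.56 0.06;0 0 0 0 0 -0.7 0.06'
python3 -m pendant '0 0 0 0 0 -0.14 0.06;0 0 0 0 0 -0.28 0.06;0 0 0 0 0 -0.42 0.06;0 0 0 0 0 -0.56 0.06;0 0 0 0 0 -0.7 0.06'
python3 - <<'E'
from h import *
s=st();M=R.from_rotvec(s['tool_rot']).as_matrix();print(np.degrees(np.arctan2(M[1,1],M[0,1])),M[2])
E
```

```text
clock: 21.65
position: [430.4, -64.2, 86.7]
tool_rot: [-1.198, -2.894, -0.0]
wrist_force: [-4.2, 2.1, 11.9]
finger_gap: 0.135
clock: 22.05
position: [430.3, -64.3, 86.6]
tool_rot: [-1.198, -2.894, -0.0]
wrist_force: [-0.3, -1.0, -0.1]
finger_gap: 0.701
clock: 22.55
position: [431.2, -64.4, 188.0]
tool_rot: [-1.599, -2.696, -0.004]
wrist_force: [-0.6, -0.4, -0.6]
finger_gap: 0.704
clock: 23.05
position: [431.1, -64.4, 187.7]
tool_rot: [-2.433, -1.978, -0.007]
wrist_force: [0.5, 0.1, 0.5]
finger_gap: 0.7
clock: 23.55
position: [430.9, -64.5, 187.5]
tool_rot: [-2.969, -1.015, -0.009]
wrist_force: [-0.4, 1.2, -0.1]
finger_gap: 0.7
clock: 24.05
position: [430.7, -64.5, 187.2]
tool_rot: [-3.139, 0.074, -0.01]
wrist_force: [0.3, -0.4, 0.4]
finger_gap: 0.702
clock: 24.55
position: [430.6, -64.6, 187.0]
tool_rot: [2.921, -1.154, 0.01]
wrist_force: [-0.5, 0.8, 0.8]
finger_gap: 0.698
t 24.55 p [430.6 -64.6 187. ] r [ 2.921 -1.154  0.01 ] F [-0.5  0.8  0.8] gap 0.698 q [ 0.23 -0.09 -0.14  2.04 -0.01  1.18 -2.23]
-133.1276464978038 [ 0.00612638 -0.00164697 -0.99997988]
```

```bash
python3 -m pendant '0 0 -0.03 0 0 -0.033 0.06;0 0 -0.06 0 0 -0.033 0.06;0 0 -0.09 0 0 -0.033 0.06;0 0 -0.102 0 0 -0.033 0.06;0 0 -0.102 0 0 -0.033 0.06'
python3 -m pendant '0 0 0 0 0 0 0.04;0 0 0 0 0 0 0.02;0 0 0 0 0 0 0.005;0 0 0 0 0 0 0.005;0 0 0 0 0 0 0.005' 110
python3 -m pendant '0 0 0 0 0 0 0.005;0 0 0 0 0 0 0.005;0 0 0 0 0 0 0.005' 110
python3 -m pendant '0 0 0.02 0 0 0 0.005;0 0 0.05 0 0 0 0.005;0 0 0.09 0 0 0 0.005;0 0 0.13 0 0 0 0.005;0 0 0.17 0 0 0 0.005' 110
python3 - <<'E'
from h import *
s=st();M=R.from_rotvec(s['tool_rot']).as_matrix();print(np.degrees(np.arctan2(M[1,1],M[0,1])),M[2])
u=np.array([np.cos(np.radians(-49.8)),np.sin(np.radians(-49.8))]);print(np.array([469.2,-395.4])-91*u)
E
```

```text
clock: 25.05
position: [429.1, -64.4, 83.4]
tool_rot: [2.901, -1.202, 0.004]
wrist_force: [-0.1, 0.6, 0.7]
finger_gap: 0.706
clock: 25.55
position: [430.3, -64.4, 84.9]
tool_rot: [2.901, -1.202, 0.008]
wrist_force: [-0.7, -0.7, 6.8]
finger_gap: 0.136
clock: 25.85
position: [430.5, -64.3, 85.1]
tool_rot: [2.902, -1.202, 0.009]
wrist_force: [0.9, 0.4, 0.2]
finger_gap: 0.139
clock: 26.35
position: [429.9, -64.3, 256.1]
tool_rot: [2.901, -1.202, 0.007]
wrist_force: [1.1, -0.9, -1.9]
finger_gap: 0.138
t 26.35 p [429.9 -64.3 256.1] r [ 2.901 -1.202  0.007] F [ 1.1 -0.9 -1.9] gap 0.138 q [ 0.24 -0.14 -0.14  1.94 -0.02  1.33 -2.25]
-135.01254667681525 [ 4.57487709e-03 -8.80943566e-04 -9.99989147e-01]
[ 410.46335042 -325.89456139]
```

```bash
python3 -m pendant '0 -0.03 0.01 0 0 0.14 0.005;0 -0.06 0.02 0 0 0.28 0.005;0 -0.09 0.02 0 0 0.42 0.005;0 -0.12 0.02 0 0 0.56 0.005;0 -0.14 0.02 0 0 0.7 0.005' 110
python3 -m pendant '-0.004 -0.03 0 0 0 0.14 0.005;-0.008 -0.06 0 0 0 0.28 0.005;-0.012 -0.09 0 0 0 0.42 0.005;-0.019 -0.12 0 0 0 0.56 0.005;-0.019 -0.12 0 0 0 0.7 0.005' 110
python3 -m pendant '0 0 0 0 0 0.087 0.005;0 0 0 0 0 0.087 0.005;0 0 0 0 0 0.087 0.005' 110
python3 - <<'E'
from h import *
s=st();M=R.from_rotvec(s['tool_rot']).as_matrix();print(np.degrees(np.arctan2(M[1,1],M[0,1])),M[2])
E
```

```text
clock: 26.85
position: [429.0, -206.5, 275.5]
tool_rot: [-3.138, 0.129, -0.005]
wrist_force: [-0.0, -0.2, -2.3]
finger_gap: 0.141
clock: 27.35
position: [406.9, -331.3, 274.5]
tool_rot: [-2.993, -0.952, 0.001]
wrist_force: [-0.6, 0.4, -3.0]
finger_gap: 0.137
clock: 27.65
position: [406.6, -330.9, 273.9]
tool_rot: [-2.949, -1.078, 0.002]
wrist_force: [0.2, 0.0, -2.8]
finger_gap: 0.135
t 27.65 p [ 406.6 -330.9  273.9] r [-2.949e+00 -1.078e+00  2.000e-03] F [ 0.2  0.  -2.8] gap 0.135 q [ 0.43  0.04  0.21  1.74 -0.01  1.37 -0.23]
-49.850205122028804 [-4.86001895e-04 -2.57414398e-03 -9.99996569e-01]
```

```bash
python3 -m pendant '0.004 0.005 -0.02 0 0 0 0.005;0.004 0.005 -0.05 0 0 0 0.005;0.004 0.005 -0.084 0 0 0 0.005;0.004 0.005 -0.084 0 0 0 0.005;0.004 0.005 -0.084 0 0 0 0.005' 110
python3 - <<'E'
from h import *
s=st();M=R.from_rotvec(s['tool_rot']).as_matrix();print(np.degrees(np.arctan2(M[1,1],M[0,1])),M[2])
save('side','d5');save('scene','s5')
pts('side',['empty_tote_mid','full_tote_mid']);pts('scene',['empty_tote_mid','full_tote_mid'])
a=cv2.imread('pics/s5.png')[200:330,0:200];b=cv2.imread('pics/d5.png')[80:210,270:470]
cv2.imwrite('pics/c5.png',cv2.resize(np.hstack([a,b]),(800,260),interpolation=2))
E
```

```text
clock: 28.15
position: [410.6, -325.5, 190.1]
tool_rot: [-2.948, -1.077, 0.003]
wrist_force: [0.1, -0.6, -0.6]
finger_gap: 0.136
t 28.15 p [ 410.6 -325.5  190.1] r [-2.948 -1.077  0.003] F [ 0.1 -0.6 -0.6] gap 0.136 q [ 0.43  0.1   0.2   1.85 -0.02  1.2  -0.23]
-49.87106046006324 [-7.68945293e-04 -3.56850434e-03 -9.99993337e-01]
side empty_tote_mid [([465.0, -398.0, 143.0], 0.94), ([407.0, -328.0, 178.0], 0.53)]
side full_tote_mid [([469.0, -392.0, 36.0], 0.95)]
scene empty_tote_mid [([519.0, 311.0, 2.0], 0.33)]
scene full_tote_mid []
```

View pics/c5.png

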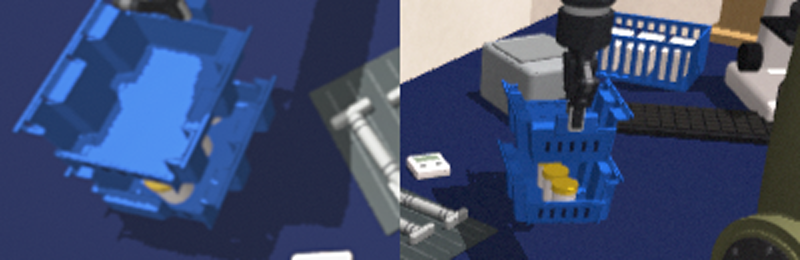

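The empty tote hovers above the full one, turned end for end, with its high end over the low end, and it looks in line. I'll lower it while watching the force.

```bash
python3 -m pendant '0 0 -0.01 0 0 0 0.005;0 0 -0.02 0 0 0 0.005;0 0 -0.027 0 0 0 0.005;0 0 -0.027 0 0 0 0.005' 110
python3 -m pendant '0 0 -0.003 0 0 0 0.005;0 0 -0.006 0 0 0 0.005;0 0 -0.006 0 0 0 0.005' 110
```

```text
clock: 28.85
position: [410.3, -325.7, 162.4]
tool_rot: [-2.948, -1.077, 0.003]
wrist_force: [-0.1, 0.1, -1.6]
finger_gap: 0.132
clock: 29.15
position: [410.2, -325.6, 156.0]
tool_rot: [-2.948, -1.077, 0.003]
wrist_force: [0.5, 0.7, -2.1]
finger_gap: 0.136
```

```bash
python3 -m pendant '0 0 -0.001 0 0 0 0.005;0 0 -0.002 0 0 0 0.005;0 0 -0.002 0 0 0 0.005' 110
python3 -m pendant '0 0 -0.001 0 0 0 0.005;0 0 -0.002 0 0 0 0.005;0 0 -0.002 0 0 0 0.005' 110
```

```text
clock: 29.45
position: [410.2, -325.8, 154.7]
tool_rot: [-2.948, -1.077, 0.003]
wrist_force: [-1.7, 0.9, 2.0]
finger_gap: 0.138
clock: 29.75
position: [410.2, -325.7, 154.3]
tool_rot: [-2.948, -1.077, 0.002]
wrist_force: [-5.9, 4.4, 9.1]
finger_gap: 0.134
```

```bash
python3 -m pendant '0 0 0 0 0 0 0.02;0 0 0 0 0 0 0.035;0 0 0 0 0 0 0.05;0 0 0 0 0 0 0.05'
python3 -m pendant '0 0 0.03 0 0 0 0.06;0 0 0.06 0 0 0 0.0854;0 0 0.1 0 0 0 0.0854;0 0.02 0.14 0 0 0.1 0.0854;0 0.05 0.15 0 0 0.24 0.0854'
python3 -m pendant '0.01 0.04 0 0 0 0.12 0.0854;0.02 0.08 0 0 0 0.24 0.0854;0.035 0.12 0 0 0 0.36 0.0854;0.05 0.15 0 0 0 0.5 0.0854;0.07 0.18 0 0 0 0.62 0.0854'
python3 - <<'E'
from h import *
s=st();save('side','d6');save('scene','s6')
pts('side',['empty_tote_mid','full_tote_mid']);pts('scene',['empty_tote_mid','full_tote_mid'])
a=cv2.imread('pics/s6.png')[200:330,0:200];b=cv2.imread('pics/d6.png')[80:210,270:470]
cv2.imwrite('pics/c6.png',cv2.resize(np.hstack([a,b]),(800,260),interpolation=2))
E
```

```text
clock: 30.15
position: [410.3, -325.8, 154.0]
tool_rot: [-2.948, -1.077, 0.002]
wrist_force: [0.1, 0.4, 0.3]
finger_gap: 0.587
clock: 30.65
position: [411.4, -277.9, 308.7]
tool_rot: [2.796, 1.423, 0.003]
wrist_force: [0.9, -0.2, -1.0]
finger_gap: 1.0
clock: 31.15
position: [481.6, -96.4, 308.9]
tool_rot: [2.223, 2.215, 0.005]
wrist_force: [0.9, -0.7, 0.2]
finger_gap: 0.998
t 31.15 p [481.6 -96.4 308.9] r [2.223 2.215 0.005] F [ 0.9 -0.7  0.2] gap 0.998 q [ 0.18 -0.04 -0.04  1.75 -0.    1.43  0.14]
side empty_tote_mid [([470.0, -399.0, 104.0], 0.79), ([407.0, -328.0, 142.0], 0.53)]
side full_tote_mid []
scene empty_tote_mid [([467.0, -396.0, 112.0], 0.88)]
scene full_tote_mid [([698.0, -359.0, -0.0], 0.7)]
```

View pics/c6.png

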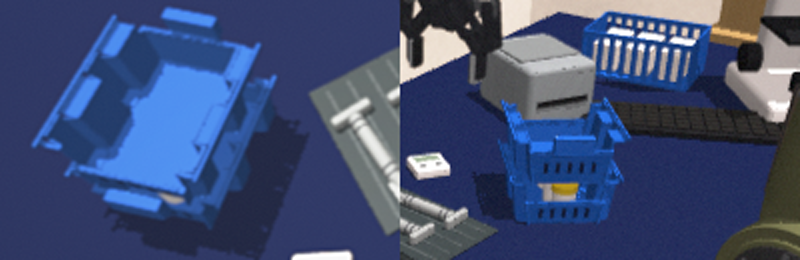

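The stack is right: the empty tote stands raised on the full one, mid at about z 104–112 against 106.5 expected, with the pots showing through the gap. Now the chisels.

```bash
python3 -m pendant '0.03 0 0.01 0 0 -0.14 0.0854;0.06 0 0.02 0 0 -0.28 0.0854;0.1 0 0.02 0 0 -0.42 0.0854;0.14 0 0.02 0 0 -0.56 0.0854;0.168 0.006 0.02 0 0 -0.7 0.0854'
python3 -m pendant '0 0 0 0 0 -0.14 0.0854;0 0 0 0 0 -0.28 0.0854;0 0 0 0 0 -0.42 0.0854;0 0 0 0 0 -0.56 0.0854;0 0 0 0 0 -0.7 0.0854'
python3 -m pendant '0 0 0 0 0 -0.14 0.0854;0 0 0 0 0 -0.17 0.0854;0 0 0 0 0 -0.17 0.0854;0 0 0 0 0 -0.17 0.0854'
python3 - <<'E'
from h import *
s=st();save('wrist','w6');
pts('wrist',['chisel1_mid','chisel2_mid','chisel3_mid','chisel4_mid','chisel5_mid'])
E
```

```text
clock: 31.95
position: [650.4, -96.0, 327.9]
tool_rot: [2.858, 1.291, 0.001]
wrist_force: [1.0, -0.4, 0.0]
finger_gap: 0.998
clock: 32.45
position: [650.0, -98.1, 327.8]
tool_rot: [3.128, 0.219, -0.003]
wrist_force: [-1.1, -0.0, 0.5]
finger_gap: 0.996
clock: 32.85
position: [649.8, -98.7, 327.7]
tool_rot: [3.136, -0.046, -0.004]
wrist_force: [-0.4, -0.8, 0.3]
finger_gap: 0.996
t 32.85 p [649.8 -98.7 327.7] r [ 3.136 -0.046 -0.004] F [-0.4 -0.8  0.3] gap 0.996 q [ 0.03  0.31  0.1   1.31 -0.02  1.52 -1.47]
wrist chisel1_mid []
wrist chisel2_mid [([613.0, -153.0, 10.0], 0.83)]
wrist chisel3_mid [([615.0, -155.0, 9.0], 0.25)]
wrist chisel4_mid [([630.0, 51.0, 10.0], 0.8), ([603.0, -87.0, 0.0], 0.56)]
wrist chisel5_mid [([598.0, -224.0, 9.0], 0.94), ([602.0, -88.0, 1.0], 0.21)]
```

View pics/w6.png

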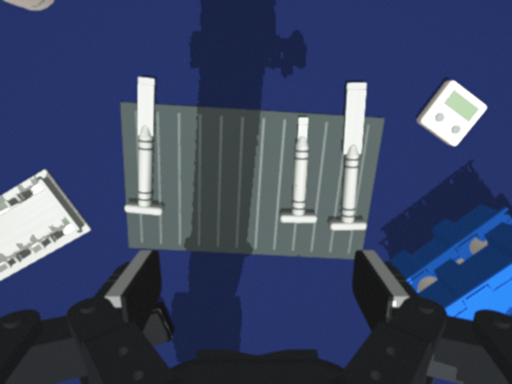

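Three chisels with blades away from the robot. T-bars and tips are at (143,210)/(146,78), (298,218)/(304,118) and (348,226)/(356,84). Next I compute lengths, axes and the rail pose (scene and side masks).

Run:
```python
from h import *
s=arm.read_state()
for n,t,b in(('a',(143.5,211),(146,78)),('b',(298.5,218),(303,118)),('c',(348,226),(356.5,83.5))):
    T=px('wrist',t,20,s)[:2];B=px('wrist',b,13,s)[:2];d=B-T;L=np.linalg.norm(d)
    print(n,'len+6',round(L+6,1),'yaw',round(np.degrees(np.arctan2(d[1],d[0])),1),'mid',np.round(T+d/L*(54),1))
# rail fit from plate contour corners in scene (s4) & side (d6)
for cam in('scene','side'):
    r=optics.cut_out(cam,'rail')
    if not r: print(cam,'none');continue
    m=r[0]['pixels'].astype(np.uint8);ys,xs=np.nonzero(m)
    h=cv2.convexHull(np.c_[xs,ys].astype(np.int32));
    print(cam,r[0]['conf'],m.sum(),xs.min(),xs.max(),ys.min(),ys.max())
    # fit pose by IoU with silhouette of box with height ~ lips
    from scipy.optimize import minimize
    P=[np.array([sx*52,sy*160,z]) for sx in(1,-1) for sy in(1,-1) for z in(0,4)]+[np.array([sx*39,sy*125,50]) for sx in(1,-1) for sy in(1,-1)]
    def cost(p):
        c,si=np.cos(p[2]),np.sin(p[2]);q=np.array([proj(cam,np.array([p[0]+c*a[0]-si*a[1],p[1]+si*a[0]+c*a[1],a[2]])) for a in P])
        k=np.zeros((384*4,512*4),np.uint8);cv2.fillConvexPoly(k,cv2.convexHull((q*4+2).astype(np.int32)),1)
        return -(k&M).sum()/(k|M).sum()
    H=np.zeros((384*4,512*4),np.uint8);cv2.fillConvexPoly(H,h*4+2,1);M=H
    o=minimize(cost,[517,314,0.46],method='Nelder-Mead',options={'initial_simplex':[[517,314,.46],[525,314,.46],[517,322,.46],[517,314,.52]],'xatol':.2,'fatol':1e-4,'maxiter':200})
    print(cam,np.round(o.x,3),np.degrees(o.x[2]),o.fun)
```

```text
a len+6 181.4 yaw -7.8 mid [630.8  52.6]
b len+6 142.2 yaw -2.5 mid [ 613.6 -157.6]
c len+6 196.9 yaw -1.0 mid [ 599.3 -226.1]
scene 0.81 2923 292 357 113 197
scene [6.29e+02 3.62e+02 4.00e-01] 22.918311805232886 0.0
side 0.76 5149 116 213 236 346
side [645.   578.    -1.94] -111.15381225537969 0.0<stdin>:19: RuntimeWarning: overflow encountered in scalar negative
```

```bash
python3 -m pendant '-0.01 0.045 0 0 0 0.1 0.0854;-0.02 0.09 0 0 0 0.2 0.0854;-0.03 0.135 0 0 0 0.3 0.0854;-0.04 0.18 0 0 0 0.4 0.0854;-0.05 0.225 0 0 0 0.43 0.0854'
python3 -m pendant '-0.01 0.045 0 0 0 0 0.0854;-0.02 0.09 0 0 0 0 0.0854;-0.025 0.135 0 0 0 0 0.0854;-0.028 0.18 0 0 0 0 0.0854;-0.028 0.215 0 0 0 0 0.0854'
python3 -m pendant '0 0 0 0 0 0 0.0854;0 0 0 0 0 0 0.0854'
python3 - <<'E'
from h import *
s=st();save('wrist','w7');
pts('wrist',['rail']);pts('wrist',['clip1'])
r=optics.recognise('wrist','clip1');print([(np.round(d['point']),d['conf']) for d in r[:5]])
E
```

```text
clock: 33.75
position: [599.3, 128.6, 328.0]
tool_rot: [3.072, 0.627, -0.001]
wrist_force: [0.1, -0.0, 0.1]
finger_gap: 0.999
clock: 34.25
position: [569.9, 347.1, 328.2]
tool_rot: [3.073, 0.632, -0.001]
wrist_force: [0.3, -0.7, 1.0]
finger_gap: 1.003
clock: 34.45
position: [569.2, 348.4, 327.8]
tool_rot: [3.072, 0.637, -0.002]
wrist_force: [0.4, -0.6, 0.4]
finger_gap: 0.996
t 34.45 p [569.2 348.4 327.8] r [ 3.072e+00  6.370e-01 -2.000e-03] F [ 0.4 -0.6  0.4] gap 0.996 q [-0.45  0.35 -0.2   1.27  0.07  1.53 -1.8 ]
wrist rail [([515.0, 312.0, 1.0], 0.65)]
wrist clip1 [([459.0, 414.0, 33.0], 0.94), ([514.0, 313.0, 34.0], 0.71), ([570.0, 203.0, 31.0], 0.67)]
[(array([519., 311.,   2.]), 0.78), (array([637.,  53.,  17.]), 0.42)]
```

View pics/w7.png

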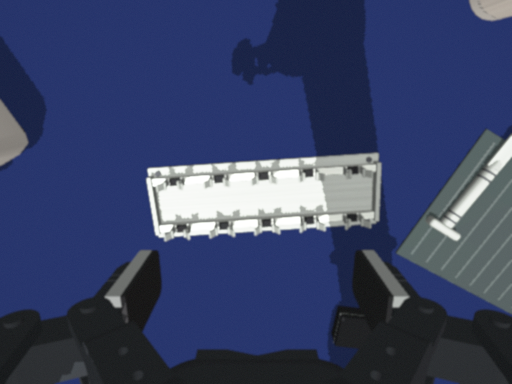

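The rail runs from (148,168) to (380,219). The dark clip seats are at (174,181)…(352,170) at the back and (181,228)…(351,217) at the front.

Run:
```python
from h import *
s=arm.read_state()
b=[(174,181),(219,178.5),(264,175.5),(308.5,173),(352.5,170)];f=[(181,228),(224,225.5),(266.5,222.5),(310,219.5),(351.5,217)]
for z in(22,30,40):
    B=np.array([px('wrist',u,z,s)[:2] for u in b]);F=np.array([px('wrist',u,z,s)[:2] for u in f])
    i=np.arange(5);d=np.polyfit(i,(B+F)/2,1)[0];n=(B-F).mean(0)
    print(z,'pitch',np.linalg.norm(d),'sep',np.linalg.norm(n),'centre',(B+F).mean(0)/2,'yaw y',np.degrees(np.arctan2(-d[1],-d[0]))-90,'yaw x',np.degrees(np.arctan2(n[1],n[0])))
C=[px('wrist',u,4,s)[:2] for u in((148,168),(378.5,153.5),(380,221),(159,239))]
print(np.round(C,1).tolist(),np.mean(C,0))
for cam in('scene','side'):
    r=optics.capture(cam);r=optics.spot_point(cam,'clip1');print(cam,[(np.round(d['point']).tolist(),round(d['conf'],2)) for d in r])
```

```text
22 pitch 59.971373537653164 sep 67.56240165875587 centre [520.48991423 308.94346089] yaw y 26.697636021944945 yaw x 26.874402230861918
30 pitch 58.84909746121751 sep 66.29807065255422 centre [522.71141047 310.16305943] yaw y 26.697636021944888 yaw x 26.874402230861897
40 pitch 57.446252365672954 sep 64.71765689480208 centre [525.48828076 311.6875576 ] yaw y 26.697636021944874 yaw x 26.8744022308619
[[494.5, 473.9], [637.0, 188.8], [550.7, 138.4], [398.3, 426.4]] [520.14273538 306.87819753]
scene [([546.0, 259.0, 35.0], 0.89), ([463.0, 420.0, 29.0], 0.81), ([513.0, 318.0, 27.0], 0.77), ([489.0, 365.0, 32.0], 0.69), ([571.0, 202.0, 32.0], 0.69)]
side [([457.0, 416.0, 26.0], 0.71), ([518.0, 311.0, 31.0], 0.69), ([546.0, 251.0, 34.0], 0.68), ([572.0, 208.0, 30.0], 0.66), ([488.0, 364.0, 30.0], 0.59)]
```

```bash
python3 -m pendant '0.01 -0.045 0 0 0 -0.12 0.0854;0.02 -0.09 0 0 0 -0.24 0.0854;0.03 -0.135 0 0 0 -0.36 0.0854;0.04 -0.18 0 0 0 -0.48 0.0854;0.05 -0.225 0 0 0 -0.545 0.0854'
python3 -m pendant '0.006 -0.03 -0.02 0 0 0 0.0854;0.011 -0.071 -0.05 0 0 0 0.0854;0.011 -0.071 -0.1 0 0 0 0.0854;0.011 -0.071 -0.15 0 0 0 0.0854;0.011 -0.071 -0.2 0 0 0 0.0854'
python3 -m pendant '0 0 0 0 0 0 0.0854;0 0 0 0 0 0 0.0854'
python3 - <<'E'
from h import *
s=st();M=R.from_rotvec(s['tool_rot']).as_matrix();print(np.degrees(np.arctan2(M[1,1],M[0,1])),M[2])
im=save('wrist','w8');pts('wrist',['chisel4_mid'])
E
```

```text
clock: 35.35
position: [620.5, 118.8, 328.9]
tool_rot: [3.129, -0.227, -0.001]
wrist_force: [0.5, 0.3, 0.4]
finger_gap: 1.003
clock: 35.85
position: [631.6, 46.8, 128.5]
tool_rot: [3.129, -0.23, 0.002]
wrist_force: [1.4, 0.2, -1.1]
finger_gap: 0.995
clock: 36.05
position: [631.4, 46.3, 128.8]
tool_rot: [3.129, -0.231, 0.0]
wrist_force: [0.3, -0.0, 0.3]
finger_gap: 0.998
t 36.05 p [631.4  46.3 128.8] r [ 3.129 -0.231  0.   ] F [ 0.3 -0.   0.3] gap 0.998 q [-0.13  0.37  0.01  1.64 -0.    1.13 -1.83]
-98.44619951552941 [ 3.74650344e-04  4.14444831e-03 -9.99991342e-01]
wrist chisel4_mid [([630.0, 48.0, 8.0], 0.9)]
```

```bash
python3 -m pendant '-0.001 0.004 -0.04 0 0 0.01 0.0854;-0.001 0.004 -0.08 0 0 0.01 0.0854;-0.001 0.004 -0.101 0 0 0.01 0.0854;-0.001 0.004 -0.101 0 0 0.01 0.0854;-0.001 0.004 -0.101 0 0 0.01 0.0854' 80
python3 -m pendant '0 0 0 0 0 0 0.06;0 0 0 0 0 0 0.03;0 0 0 0 0 0 0.008;0 0 0 0 0 0 0.008;0 0 0 0 0 0 0.008' 80
python3 -m pendant '0 0 0 0 0 0 0.008;0 0 0 0 0 0 0.008;0 0 0 0 0 0 0.008' 80
```

```text
clock: 36.65
position: [635.0, 51.1, 34.0]
tool_rot: [3.132, -0.215, 0.017]
wrist_force: [0.6, 0.7, 0.3]
finger_gap: 1.001
clock: 37.15
position: [635.2, 51.1, 34.8]
tool_rot: [3.132, -0.215, 0.018]
wrist_force: [-3.1, -0.5, 3.9]
finger_gap: 0.164
clock: 37.45
position: [635.2, 51.2, 35.0]
tool_rot: [3.132, -0.215, 0.018]
wrist_force: [-0.9, -0.7, 1.8]
finger_gap: 0.168
```

```bash
python3 -m pendant '0 0 0 0 0 0 0.03;0 0 0 0 0 0 0.06;0 0 0 0 0 0 0.06;0 0 0 0 0 0 0.06'
python3 -m pendant '-0.004 0 -0.006 0 0.018 0 0.06;-0.004 0 -0.007 0 0.018 0 0.06;-0.004 0 -0.007 0 0.018 0 0.06;-0.004 0 -0.007 0 0.018 0 0.06'
python3 - <<'E'
from h import *
s=st();M=R.from_rotvec(s['tool_rot']).as_matrix();print(np.degrees(np.arctan2(M[1,1],M[0,1])),M)
E
```

```text
clock: 37.85
position: [635.1, 51.2, 34.8]
tool_rot: [3.132, -0.215, 0.018]
wrist_force: [0.4, -0.1, -1.3]
finger_gap: 0.705
clock: 38.25
position: [631.1, 51.1, 27.6]
tool_rot: [3.131, -0.215, -0.011]
wrist_force: [-0.5, 0.6, 0.1]
finger_gap: 0.704
t 38.25 p [631.1  51.1  27.6] r [ 3.131 -0.215 -0.011] F [-0.5  0.6  0.1] gap 0.704 q [-0.13  0.48  0.01  1.71 -0.    0.96 -1.83]
-97.85129770811838 [[ 0.99059988 -0.13660166 -0.0072023 ]
 [-0.13662367 -0.99061946 -0.00265581]
 [-0.00677195  0.00361485 -0.99997054]]
```

```bash
python3 -m pendant '0 0 0.0005 0 -0.005 0 0.04;0 0 0.0005 0 -0.005 0 0.02;0 0 0.0005 0 -0.005 0 0.008;0 0 0.0005 0 -0.005 0 0.008;0 0 0.0005 0 -0.005 0 0.008' 80
python3 -m pendant '0 0 0 0 0 0 0.008;0 0 0 0 0 0 0.008;0 0 0 0 0 0 0.008' 80
```

```text
clock: 38.75
position: [631.2, 51.1, 28.6]
tool_rot: [3.131, -0.215, -0.003]
wrist_force: [-1.2, -0.1, 3.3]
finger_gap: 0.175
clock: 39.05
position: [631.3, 51.1, 28.7]
tool_rot: [3.131, -0.215, -0.003]
wrist_force: [-0.6, -0.7, 1.4]
finger_gap: 0.174
```

```bash
python3 -m pendant '0 0 0.02 0 0 0 0.008;0 0 0.05 0 0 0 0.008;0 0 0.09 0 0 0 0.008;0 0 0.13 0 0 0 0.008;0 0 0.16 0 0 0 0.008' 80
python3 -m pendant '-0.02 0.045 0 0 0 0.12 0.008;-0.035 0.09 0 0 0 0.24 0.008;-0.055 0.135 0 0 0 0.36 0.008;-0.075 0.18 0 0 0 0.48 0.008;-0.09 0.21 0 0 0 0.605 0.008' 80
python3 -m pendant '-0.01 0.03 0 0 0 0 0.008;-0.022 0.05 -0.03 0 0 0 0.008;-0.022 0.05 -0.05 0 0 0 0.008;-0.022 0.05 -0.05 0 0 0 0.008;-0.022 0.05 -0.05 0 0 0 0.008' 80
python3 - <<'E'
from h import *
s=st();M=R.from_rotvec(s['tool_rot']).as_matrix();print(np.degrees(np.arctan2(M[1,1],M[0,1])),M[2])
save('side','d9');save('wrist','w9')
a=cv2.imread('pics/d9.png')[170:360,70:270];b=cv2.imread('pics/w9.png')
cv2.imwrite('pics/c9.png',np.hstack([cv2.resize(a,(404,384),interpolation=2),cv2.resize(b,(396,297),interpolation=2) if 0 else b[:,58:454]]))
E
```

```text
clock: 39.55
position: [631.7, 51.2, 190.9]
tool_rot: [3.132, -0.215, 0.0]
wrist_force: [2.4, 0.9, -1.1]
finger_gap: 0.173
clock: 40.05
position: [539.2, 265.4, 190.3]
tool_rot: [3.052, 0.742, 0.0]
wrist_force: [-0.4, -0.2, -1.7]
finger_gap: 0.18
clock: 40.55
position: [517.5, 314.5, 140.0]
tool_rot: [3.052, 0.741, -0.001]
wrist_force: [0.6, -0.3, -0.2]
finger_gap: 0.175
t 40.55 p [517.5 314.5 140. ] r [ 3.052e+00  7.410e-01 -1.000e-03] F [ 0.6 -0.3 -0.2] gap 0.175 q [-0.41  0.32 -0.22  1.7   0.07  1.14 -1.74]
-62.72051996680451 [-9.89148326e-04  9.82477168e-04 -9.99999028e-01]
```

View pics/c9.png

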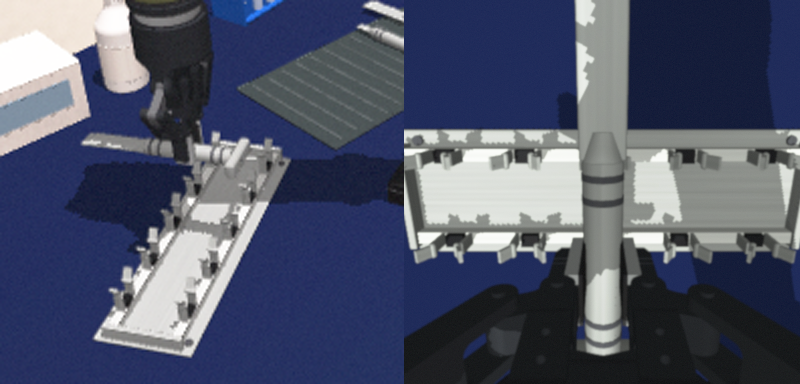

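The chisel is level and vertical in the wrist view (axis at column 257 of the full picture), the rail bars run horizontal, and clip 3 is about 2 mm to the right. I'll correct that and press.

```bash
python3 -m pendant '0.001 -0.0023 -0.03 0 0 0 0.008;0.001 -0.0023 -0.06 0 0 0 0.008;0.001 -0.0023 -0.074 0 0 0 0.008;0.001 -0.0023 -0.074 0 0 0 0.008;0.001 -0.0023 -0.074 0 0 0 0.008' 110
python3 -m pendant '0 0 -0.004 0 0 0 0.008;0 0 -0.008 0 0 0 0.008;0 0 -0.008 0 0 0 0.008' 110
```

```text
clock: 41.15
position: [520.5, 312.9, 68.9]
tool_rot: [-3.053, -0.739, -0.006]
wrist_force: [0.6, 0.0, -0.3]
finger_gap: 0.162
clock: 41.45
position: [520.3, 313.4, 61.1]
tool_rot: [-3.052, -0.739, -0.007]
wrist_force: [-1.3, 2.0, -1.5]
finger_gap: 0.164
```

```bash
python3 -m pendant '-0.001 -0.001 -0.003 0 0 0 0.008;-0.001 -0.001 -0.006 0 0 0 0.008;-0.001 -0.001 -0.006 0 0 0 0.008' 110
python3 -m pendant '0 0 -0.003 0 0 0 0.008;0 0 -0.006 0 0 0 0.008;0 0 -0.006 0 0 0 0.008' 110
python3 -m pendant '0 0 -0.003 0 0 0 0.008;0 0 -0.004 0 0 0 0.008;0 0 -0.004 0 0 0 0.008' 110
```

```text
clock: 41.75
position: [519.7, 313.2, 55.7]
tool_rot: [-3.051, -0.739, -0.009]
wrist_force: [-0.1, 1.7, 1.5]
finger_gap: 0.168
clock: 42.05
position: [519.8, 313.2, 48.8]
tool_rot: [-3.051, -0.739, -0.009]
wrist_force: [1.3, 3.3, -4.9]
finger_gap: 0.168
clock: 42.35
position: [519.5, 313.4, 46.5]
tool_rot: [-3.051, -0.739, -0.008]
wrist_force: [-4.7, -0.5, 12.0]
finger_gap: 0.157
```

```bash
python3 -m pendant '0 0 -0.002 0 0 0 0.008;0 0 -0.003 0 0 0 0.008;0 0 -0.003 0 0 0 0.008' 110
python3 -m pendant '0 0 0 0 0 0 0.015;0 0 0 0 0 0 0.03;0 0 0 0 0 0 0.03;0 0 0 0 0 0 0.03'
python3 -m pendant '0 0 0.03 0 0 0 0.03;0 0 0.07 0 0 0 0.04;0 0 0.12 0 0 0 0.06;0 0 0.17 0 0 0 0.0854;0 0 0.22 0 0 0 0.0854'
python3 - <<'E'
from h import *
s=st();save('wrist','w10');save('side','d10')
pts('side',['chisel4_mid']);pts('wrist',['chisel4_mid']);
a=cv2.imread('pics/d10.png')[170:360,70:270];b=cv2.imread('pics/w10.png')
cv2.imwrite('pics/c10.png',np.hstack([cv2.resize(a,(404,384),interpolation=2),b[:,58:454]]))
E
```

```text
clock: 42.65
position: [519.5, 313.5, 46.4]
tool_rot: [-3.052, -0.739, -0.008]
wrist_force: [-6.8, -3.2, 18.8]
finger_gap: 0.16
clock: 43.05
position: [519.4, 312.8, 45.9]
tool_rot: [-3.053, -0.739, -0.007]
wrist_force: [0.1, -0.3, -0.3]
finger_gap: 0.348
clock: 43.55
position: [519.2, 312.4, 267.6]
tool_rot: [-3.053, -0.739, -0.006]
wrist_force: [0.2, 0.5, -0.4]
finger_gap: 0.951
t 43.55 p [519.2 312.4 267.6] r [-3.053 -0.739 -0.006] F [ 0.2  0.5 -0.4] gap 0.951 q [-0.4   0.23 -0.22  1.54  0.05  1.37 -1.72]
side chisel4_mid [([524.0, 313.0, 32.0], 0.72), ([490.0, 368.0, 33.0], 0.52), ([606.0, -87.0, 1.0], 0.39)]
wrist chisel4_mid [([517.0, 311.0, 27.0], 0.71)]
```

View pics/c10.png

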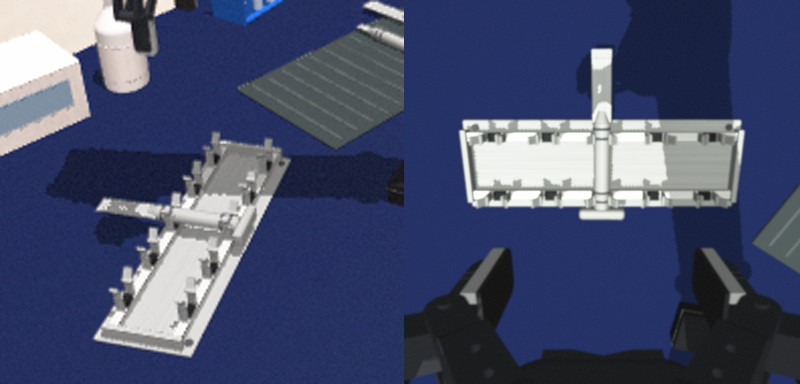

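Chisel 4 is home in clip 3: its handle is flush at z ≈ 31 and the T-bar is clear of the front clips. Next is chisel 2.

```bash
python3 -m pendant '0.01 -0.045 0 0 0 -0.12 0.0854;0.02 -0.09 0 0 0 -0.24 0.0854;0.03 -0.135 0 0 0 -0.36 0.0854;0.04 -0.18 0 0 0 -0.48 0.0854;0.05 -0.225 0 0 0 -0.52 0.0854'
python3 -m pendant '0.01 -0.045 0 0 0 0 0.0854;0.02 -0.09 0 0 0 0 0.0854;0.03 -0.135 0 0 0 0 0.0854;0.04 -0.18 0 0 0 0 0.0854;0.044 -0.225 0 0 0 0 0.0854'
python3 -m pendant '0 -0.018 -0.04 0 0 0 0.0854;0 -0.018 -0.08 0 0 0 0.0854;0 -0.018 -0.12 0 0 0 0.0854;0 -0.018 -0.14 0 0 0 0.0854;0 -0.018 -0.14 0 0 0 0.0854'
python3 - <<'E'
from h import *
s=st();M=R.from_rotvec(s['tool_rot']).as_matrix();print(np.degrees(np.arctan2(M[1,1],M[0,1])),M[2])
save('scene','s11');pts('scene',['chisel2_mid','chisel5_mid']);save('wrist','w11');pts('wrist',['chisel2_mid'])
b=cv2.imread('pics/w11.png');cv2.imwrite('pics/c11.png',b)
E
```

```text
clock: 44.25
position: [569.3, 85.8, 265.1]
tool_rot: [3.139, -0.076, 0.006]
wrist_force: [-0.1, -0.6, 0.2]
finger_gap: 0.999
clock: 44.75
position: [612.7, -140.9, 262.4]
tool_rot: [3.139, -0.076, -0.0]
wrist_force: [0.5, 0.1, -0.4]
finger_gap: 1.003
clock: 45.25
position: [608.4, -158.2, 116.0]
tool_rot: [-3.14, 0.077, 0.018]
wrist_force: [0.2, 0.5, -0.2]
finger_gap: 0.999
t 45.25 p [ 608.4 -158.2  116. ] r [-3.14   0.077  0.018] F [ 0.2  0.5 -0.2] gap 0.999 q [ 0.11  0.38  0.13  1.66 -0.05  1.12 -1.37]
-92.80113116432888 [-1.15115350e-02 -2.21910875e-04 -9.99933715e-01]
scene chisel2_mid []
scene chisel5_mid [([596.0, -231.0, 10.0], 0.72), ([515.0, 316.0, 27.0], 0.27)]
wrist chisel2_mid [([612.0, -154.0, 9.0], 0.58)]
```

View pics/c11.png

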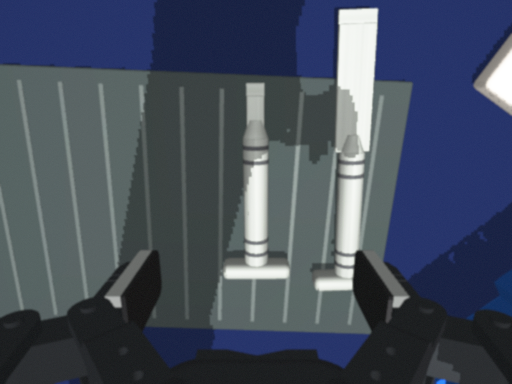

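```bash
python3 -m pendant '0.004 0 -0.03 0 -0.011 0 0.055;0.004 0 -0.06 0 -0.011 0 0.055;0.004 0 -0.08 0 -0.011 0 0.055;0.004 0 -0.08 0 -0.011 0 0.055' 80
python3 -m pendant '0 0 0 0 0 0 0.055;0 0 0 0 0 0 0.055'
python3 - <<'E'
from h import *
s=st();M=R.from_rotvec(s['tool_rot']).as_matrix();print(M[2])
E
```

```text
clock: 45.9
position: [616.1, -158.7, 42.2]
tool_rot: [3.14, -0.076, 0.015]
wrist_force: [-0.6, 1.5, 0.1]
finger_gap: 0.646
clock: 46.1
position: [617.4, -159.0, 44.2]
tool_rot: [3.139, -0.076, 0.02]
wrist_force: [1.2, -0.3, -0.6]
finger_gap: 0.643
t 46.1 p [ 617.4 -159.    44.2] r [ 3.139 -0.076  0.02 ] F [ 1.2 -0.3 -0.6] gap 0.643 q [ 0.11  0.46  0.12  1.71 -0.07  0.96 -1.36]
[ 0.01275452  0.00100688 -0.99991815]
```

```bash
python3 -m pendant '-0.005 0 -0.008 0 0.009 0 0.055;-0.005 0 -0.016 0 0.009 0 0.055;-0.005 0 -0.016 0 0.009 0 0.055;-0.005 0 -0.016 0 0.009 0 0.055' 80
python3 - <<'E'
from h import *
s=st();M=R.from_rotvec(s['tool_rot']).as_matrix();print(M[2])
E
```

```text
clock: 46.5
position: [612.1, -158.9, 27.9]
tool_rot: [3.139, -0.076, 0.005]
wrist_force: [0.0, 0.6, 0.6]
finger_gap: 0.649
t 46.5 p [ 612.1 -158.9   27.9] r [ 3.139 -0.076  0.005] F [0.  0.6 0.6] gap 0.649 q [ 0.11  0.48  0.12  1.72 -0.07  0.94 -1.36]
[ 0.00304962  0.00134302 -0.99999445]
```

```bash
python3 -m pendant '0 0 0 0 0 0 0.04;0 0 0 0 0 0 0.02;0 0 0 0 0 0 0.008;0 0 0 0 0 0 0.008;0 0 0 0 0 0 0.008' 80
python3 -m pendant '0 0 0 0 0 0 0.008;0 0 0 0 0 0 0.008;0 0 0 0 0 0 0.008' 80
python3 -m pendant '0 0 0.02 0 0 0 0.008;0 0 0.05 0 0 0 0.008;0 0 0.09 0 0 0 0.008;0 0 0.13 0 0 0 0.008;0 0 0.16 0 0 0 0.008' 80
python3 -m pendant '-0.01 0.045 0 0 0 0.1 0.008;-0.02 0.09 0 0 0 0.2 0.008;-0.03 0.135 0 0 0 0.3 0.008;-0.04 0.18 0 0 0 0.4 0.008;-0.05 0.225 0 0 0 0.517 0.008' 80
python3 -m pendant '-0.01 0.045 0 0 0 0 0.008;-0.02 0.09 0 0 0 0 0.008;-0.03 0.135 0 0 0 0 0.008;-0.04 0.18 0 0 0 0 0.008;-0.05 0.225 0 0 0 0 0.008' 80
python3 -m pendant '-0.02 0.045 0 0 0 0 0.008;-0.035 0.09 0 0 0 0 0.008;-0.047 0.129 0 0 0 0 0.008;-0.047 0.129 0 0 0 0 0.008;-0.047 0.129 0 0 0 0 0.008' 80
python3 - <<'E'
from h import *
s=st();M=R.from_rotvec(s['tool_rot']).as_matrix();print(np.degrees(np.arctan2(M[1,1],M[0,1])),M[2])
E
```

```text
clock: 47.0
position: [612.4, -159.0, 28.3]
tool_rot: [3.139, -0.076, 0.006]
wrist_force: [-0.4, 1.4, 3.8]
finger_gap: 0.174
clock: 47.3
position: [612.4, -159.0, 28.3]
tool_rot: [3.139, -0.076, 0.006]
wrist_force: [-0.3, 0.3, 2.3]
finger_gap: 0.175
clock: 47.8
position: [612.8, -159.1, 190.6]
tool_rot: [3.139, -0.076, 0.009]
wrist_force: [0.0, -1.0, -0.9]
finger_gap: 0.175
clock: 48.3
position: [561.9, 67.6, 190.1]
tool_rot: [3.054, 0.736, 0.009]
wrist_force: [0.4, 0.7, -1.5]
finger_gap: 0.171
clock: 48.8
position: [511.0, 294.1, 189.7]
tool_rot: [3.054, 0.735, 0.008]
wrist_force: [0.6, -0.2, -0.4]
finger_gap: 0.173
clock: 49.3
position: [462.9, 423.9, 188.7]
tool_rot: [3.052, 0.74, 0.006]
wrist_force: [0.6, -0.7, -0.6]
finger_gap: 0.173
t 49.3 p [462.9 423.9 188.7] r [3.052 0.74  0.006] F [ 0.6 -0.7 -0.6] gap 0.173 q [-0.56  0.32 -0.28  1.59  0.1   1.24 -1.95]
-62.74573833464849 [ 0.00347193  0.00200316 -0.99999197]
```

```bash
python3 -m pendant '0.002 -0.004 -0.04 0 0 -0.008 0.008;0.002 -0.004 -0.08 0 0 -0.008 0.008;0.002 -0.004 -0.1 0 0 -0.008 0.008;0.002 -0.004 -0.1 0 0 -0.008 0.008;0.002 -0.004 -0.1 0 0 -0.008 0.008' 110
python3 - <<'E'
from h import *
s=st();M=R.from_rotvec(s['tool_rot']).as_matrix();print(np.degrees(np.arctan2(M[1,1],M[0,1])),M[2])
save('wrist','w12');b=cv2.imread('pics/w12.png');cv2.imwrite('pics/c12.png',b)
E
```

```text
clock: 49.8
position: [466.0, 418.7, 89.0]
tool_rot: [3.055, 0.724, 0.006]
wrist_force: [-0.5, -0.0, 0.0]
finger_gap: 0.159
t 49.8 p [466.  418.7  89. ] r [3.055 0.724 0.006] F [-0.5 -0.   0. ] gap 0.159 q [-0.56  0.41 -0.27  1.69  0.13  1.06 -1.97]
-63.32594880098586 [ 0.00350152  0.00260879 -0.99999047]
```

View pics/c12.png

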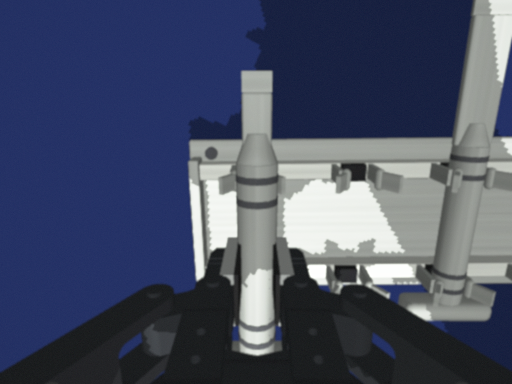

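The handle sits over clip 1, whose lips are at about columns 220 and 285, so it is roughly 2 mm right of centre. That matches the computed position, so I'll correct and press.

```bash
python3 -m pendant '-0.001 0.0017 -0.01 0 0 0 0.008;-0.001 0.0017 -0.02 0 0 0 0.008;-0.001 0.0017 -0.028 0 0 0 0.008;-0.001 0.0017 -0.028 0 0 0 0.008' 110
python3 -m pendant '0 0 -0.004 0 0 0 0.008;0 0 -0.006 0 0 0 0.008;0 0 -0.006 0 0 0 0.008' 110
python3 -m pendant '0 0 -0.003 0 0 0 0.008;0 0 -0.006 0 0 0 0.008;0 0 -0.006 0 0 0 0.008' 110
python3 -m pendant '0 0 -0.003 0 0 0 0.008;0 0 -0.004 0 0 0 0.008;0 0 -0.004 0 0 0 0.008' 110
```

```text
clock: 50.25
position: [464.8, 420.6, 60.7]
tool_rot: [3.055, 0.725, 0.006]
wrist_force: [0.3, -0.3, -2.1]
finger_gap: 0.16
clock: 50.55
position: [465.8, 421.3, 56.5]
tool_rot: [3.055, 0.726, 0.01]
wrist_force: [0.2, -1.6, 5.6]
finger_gap: 0.165
clock: 50.85
position: [466.7, 421.8, 51.4]
tool_rot: [3.056, 0.727, 0.014]
wrist_force: [0.6, -1.7, 2.1]
finger_gap: 0.161
clock: 51.15
position: [466.7, 421.6, 46.5]
tool_rot: [3.056, 0.727, 0.013]
wrist_force: [1.3, 0.3, -4.0]
finger_gap: 0.161
```

```bash
python3 -m pendant '0 0 -0.002 0 0 0 0.008;0 0 -0.003 0 0 0 0.008;0 0 -0.003 0 0 0 0.008' 110
python3 -m pendant '0 0 -0.002 0 0 0 0.008;0 0 -0.002 0 0 0 0.008' 110
```

```text
clock: 51.45
position: [466.8, 421.6, 46.2]
tool_rot: [3.055, 0.726, 0.014]
wrist_force: [-4.3, -4.6, 15.1]
finger_gap: 0.16
clock: 51.65
position: [466.8, 421.7, 46.3]
tool_rot: [3.055, 0.726, 0.014]
wrist_force: [-2.9, -3.5, 12.2]
finger_gap: 0.164
```

```bash
python3 -m pendant '0 0 0 0 0 0 0.015;0 0 0 0 0 0 0.03;0 0 0 0 0 0 0.03;0 0 0 0 0 0 0.03'
python3 -m pendant '0 0 0.03 0 0 0 0.03;0 0 0.07 0 0 0 0.04;0 0 0.12 0 0 0 0.06;0 0 0.17 0 0 0 0.0854;0 0 0.2 0 0 0 0.0854'
python3 -m pendant '0.01 -0.045 0 0 0 -0.12 0.0854;0.02 -0.09 0 0 0 -0.24 0.0854;0.03 -0.135 0 0 0 -0.36 0.0854;0.04 -0.18 0 0 0 -0.483 0.0854;0.05 -0.225 0 0 0 -0.483 0.0854'
python3 -m pendant '0.01 -0.045 0 0 0 0 0.0854;0.02 -0.09 0 0 0 0 0.0854;0.03 -0.135 0 0 0 0 0.0854;0.04 -0.18 0 0 0 0 0.0854;0.05 -0.225 0 0 0 0 0.0854'
python3 -m pendant '0.01 -0.045 0 0 0 0 0.07;0.02 -0.09 -0.02 0 0 0 0.07;0.03 -0.135 -0.06 0 0 0 0.07;0.032 -0.18 -0.1 0 0 0 0.07;0.032 -0.195 -0.13 0 0 0 0.07'
python3 -m pendant '0 0 0 0 0 0 0.07;0 0 0 0 0 0 0.07'
python3 - <<'E'
from h import *
s=st();M=R.from_rotvec(s['tool_rot']).as_matrix();print(np.degrees(np.arctan2(M[1,1],M[0,1])),M[2])
im=save('wrist','w13');pts('wrist',['chisel5_mid'])
g=cv2.cvtColor(im,cv2.COLOR_RGB2GRAY)
for r in(120,160,200,230): 
    x=np.nonzero(g[r,150:360]>150)[0]+150; print(r,x.min() if len(x) else None,x.max() if len(x) else None)
optics.capture('side');pts('side',['chisel2_mid'])
E
```

```text
clock: 52.05
position: [466.6, 421.8, 46.1]
tool_rot: [3.055, 0.726, 0.013]
wrist_force: [-0.4, -0.8, -0.4]
finger_gap: 0.351
clock: 52.55
position: [467.3, 423.0, 251.0]
tool_rot: [-3.055, -0.726, -0.021]
wrist_force: [0.2, 0.3, 1.0]
finger_gap: 0.946
clock: 53.05
position: [517.3, 196.4, 251.2]
tool_rot: [3.14, -0.029, 0.021]
wrist_force: [0.5, 0.7, 0.6]
finger_gap: 1.001
clock: 53.55
position: [567.5, -30.2, 251.5]
tool_rot: [3.14, -0.028, 0.022]
wrist_force: [0.6, -0.2, 0.0]
finger_gap: 0.998
clock: 54.05
position: [600.2, -226.0, 124.7]
tool_rot: [3.138, -0.031, 0.027]
wrist_force: [1.0, -0.8, -0.3]
finger_gap: 0.818
clock: 54.25
position: [599.3, -226.6, 123.5]
tool_rot: [3.139, -0.034, 0.023]
wrist_force: [0.3, 0.9, 1.0]
finger_gap: 0.819
t 54.25 p [ 599.3 -226.6  123.5] r [ 3.139 -0.034  0.023] F [0.3 0.9 1. ] gap 0.819 q [ 0.16  0.38  0.2   1.65 -0.09  1.11 -1.21]
-91.25747604008693 [ 0.01476051  0.00205454 -0.99988895]
wrist chisel5_mid [([616.0, -271.0, 7.0], 0.87)]
120 None None
160 242 333
200 240 324
230 203 301
side chisel2_mid [([465.0, 418.0, 27.0], 0.74)]
```

Chisel 5 was knocked aside and is now at about (616,-271). I've used up the viewable pictures, so I measure its pose from the network's mask.

```bash
python3 -m pendant '0 -0.03 0.05 0 -0.014 0 0.07;0 -0.045 0.1 0 -0.014 0 0.07;0 -0.045 0.15 0 -0.014 0 0.07;0 -0.045 0.15 0 -0.014 0 0.07;0 -0.045 0.15 0 -0.014 0 0.07'
python3 - <<'E'
from h import *
s=st();im=save('wrist','w14');pts('wrist',['chisel5_mid'])
r=optics.cut_out('wrist','chisel5_mid')
for d in r[:2]:
    m=d['pixels'].astype(np.uint8);print(d['conf'],m.sum())
d=r[0];pp=np.argwhere(d['pixels'])[:,::-1].astype(np.float32)
W=np.array([px('wrist',p,12,s)[:2] for p in pp])
q=cv2.minAreaRect(W.astype(np.float32));print(q)
v=np.linalg.svd(W-W.mean(0),full_matrices=False)[2][0];v=v*np.sign(v[0]);t=(W-W.mean(0))@v;n=(W-W.mean(0))@np.array([-v[1],v[0]])
print('mean',W.mean(0),'yaw',np.degrees(np.arctan2(v[1],v[0])),'t',t.min(),t.max())
for a in np.arange(np.floor(t.min()/12)*12,t.max(),12):
    k=(t>=a)&(t<a+12)
    if k.any(): print(int(a),np.round(n[k].min(),1),np.round(n[k].max(),1),np.round(np.median(n[k]),1))
E
```

```text
clock: 54.95
position: [603.8, -268.8, 281.8]
tool_rot: [3.136, -0.024, 0.067]
wrist_force: [-0.4, 0.7, -1.0]
finger_gap: 0.819
t 54.95 p [ 603.8 -268.8  281.8] r [ 3.136 -0.024  0.067] F [-0.4  0.7 -1. ] gap 0.819 q [ 0.2   0.3   0.23  1.43 -0.08  1.38 -1.15]
wrist chisel5_mid [([613.0, -270.0, 5.0], 0.83)]
0.89 3416Traceback (most recent call last):
  File "<stdin>", line 7, in <module>
  File "h.py", line 19, in px
    k,M=pose(cam,s)
        ~~~~^^^^^^^
  File "h.py", line 13, in pose
    k=optics.calibration(cam)
ValueError: time passes only in moves, steps and waits
```

```bash
cat > fit.py <<'E'
from h import *
def fit(s,tgt='chisel5_mid'):
    r=optics.cut_out('wrist',tgt);d=r[0];pp=np.argwhere(d['pixels'])[:,::-1].astype(float)
    k,M=pose('wrist',s);D=np.c_[(pp[:,0]-k['cx'])/k['fx'],(pp[:,1]-k['cy'])/k['fy'],np.ones(len(pp))]@M[:3,:3].T;o=M[:3,3]
    W=(o+D*((12-o[2])/D[:,2])[:,None])[:,:2]
    v=np.linalg.svd(W-W.mean(0),full_matrices=False)[2][0];v=v*np.sign(v[0]);t=(W-W.mean(0))@v;n=(W-W.mean(0))@np.array([-v[1],v[0]])
    print('mean',W.mean(0),'yaw',np.degrees(np.arctan2(v[1],v[0])),'t',t.min(),t.max(),len(pp))
    c=[]
    for a in np.arange(np.floor(t.min()/12)*12,t.max(),12):
        q=(t>=a)&(t<a+12)
        if q.any(): print(int(a),np.round(n[q].min(),1),np.round(n[q].max(),1),np.round(np.median(n[q]),1))
    return W,v,t,n
E
python3 - <<'E'
from fit import *
s=st();M=R.from_rotvec(s['tool_rot']).as_matrix();print(np.degrees(np.arctan2(M[1,1],M[0,1])),M[2])
im=save('wrist','w15');fit(s)
E
```

```text
t 55.1 p [ 601.5 -267.7  275.3] r [ 3.14  -0.024  0.051] F [-0.3  0.5 -0.5] gap 0.819 q [ 0.2   0.31  0.23  1.43 -0.08  1.38 -1.15]
-90.88847054309565 [ 0.03270387  0.00111753 -0.99946446]
mean [ 659.00871019 -278.59996769] yaw -10.238028887021954 t -103.76287899330998 95.14749365393321 3404
-108 -26.2 26.1 1.9
-96 -25.9 25.5 -0.5
-84 -9.1 8.5 -0.3
-72 -9.2 8.2 -0.5
-60 -8.8 8.5 -0.1
-48 -8.5 8.5 0.1
-36 -8.7 8.6 -0.1
-24 -8.6 8.5 0.0
-12 -9.3 8.4 -0.2
0 -11.9 11.5 -0.2
12 -11.8 11.7 -0.2
24 -11.8 11.5 -0.0
36 -11.7 11.5 -0.1
48 -11.8 11.6 -0.1
60 -11.7 11.5 -0.1
72 -11.4 11.6 0.3
84 -11.4 11.6 0.4
```

Clean fit: length 199 mm, yaw -10.2°, handle middle at (615.9,-270.8).

```bash
python3 -m pendant '0.014 -0.003 -0.04 0 0.03 -0.1 0.06;0.014 -0.003 -0.08 0 0.03 -0.163 0.06;0.014 -0.003 -0.12 0 0.03 -0.163 0.06;0.014 -0.003 -0.16 0 0.03 -0.163 0.06;0.014 -0.003 -0.19 0 0.03 -0.163 0.06'
python3 -m pendant '0 0 0 0 0 0 0.06;0 0 0 0 0 0 0.06;0 0 0 0 0 0 0.06'
python3 - <<'E'
from h import *
s=st();M=R.from_rotvec(s['tool_rot']).as_matrix();print(np.degrees(np.arctan2(M[1,1],M[0,1])),M[2])
optics.capture('wrist');pts('wrist',['chisel5_mid'])
E
```

```text
clock: 55.7
position: [613.1, -269.8, 80.0]
tool_rot: [3.127, -0.28, -0.007]
wrist_force: [-0.3, -0.7, 0.2]
finger_gap: 0.699
clock: 56.0
position: [614.1, -270.2, 81.6]
tool_rot: [3.126, -0.28, -0.003]
wrist_force: [-0.1, -0.4, 0.9]
finger_gap: 0.702
t 56.0 p [ 614.1 -270.2   81.6] r [ 3.126e+00 -2.800e-01 -3.000e-03] F [-0.1 -0.4  0.9] gap 0.702 q [ 0.2   0.49  0.23  1.59 -0.12  1.08 -1.29]
-100.22434778936771 [-0.00162379  0.003422   -0.99999283]
wrist chisel5_mid [([615.0, -271.0, 8.0], 0.9)]
```

```bash
python3 -m pendant '0.001 -0.0005 -0.03 0 0 0 0.06;0.001 -0.0005 -0.054 0 0 0 0.06;0.001 -0.0005 -0.054 0 0 0 0.06;0.001 -0.0005 -0.054 0 0 0 0.06' 80
python3 -m pendant '0 0 0 0 0 0 0.06;0 0 0 0 0 0 0.06;0 0 0 0 0 0 0.06'
python3 - <<'E'
from h import *
s=st();M=R.from_rotvec(s['tool_rot']).as_matrix();print(np.degrees(np.arctan2(M[1,1],M[0,1])),M[2])
E
```

```text
clock: 56.5
position: [616.1, -271.2, 29.6]
tool_rot: [3.125, -0.28, 0.001]
wrist_force: [0.5, -0.5, 0.2]
finger_gap: 0.707
clock: 56.8
position: [616.9, -271.5, 31.1]
tool_rot: [3.125, -0.28, 0.005]
wrist_force: [-0.9, -1.2, -0.4]
finger_gap: 0.702
t 56.8 p [ 616.9 -271.5   31.1] r [ 3.125 -0.28   0.005] F [-0.9 -1.2 -0.4] gap 0.702 q [ 0.21  0.55  0.22  1.61 -0.13  0.99 -1.28]
-100.23263986448103 [ 0.0033294   0.00417356 -0.99998575]
```

```bash
python3 -m pendant '-0.001 0.0007 -0.004 0 0 0 0.06;-0.001 0.0007 -0.004 0 0 0 0.04;-0.001 0.0007 -0.004 0 0 0 0.02;-0.001 0.0007 -0.004 0 0 0 0.008;-0.001 0.0007 -0.004 0 0 0 0.008' 80
python3 -m pendant '0 0 0 0 0 0 0.008;0 0 0 0 0 0 0.008;0 0 0 0 0 0 0.008' 80
```

```text
clock: 57.3
position: [616.0, -271.6, 27.4]
tool_rot: [3.124, -0.28, 0.005]
wrist_force: [-0.3, -1.0, 0.8]
finger_gap: 0.175
clock: 57.6
position: [616.0, -271.6, 27.4]
tool_rot: [3.124, -0.28, 0.005]
wrist_force: [0.7, -1.2, 1.0]
finger_gap: 0.172
```

```bash
python3 -m pendant '0 0 0.02 0 0 0 0.008;0 0 0.05 0 0 0 0.008;0 0 0.09 0 0 0 0.008;0 0 0.13 0 0 0 0.008;0 0 0.16 0 0 0 0.008' 80
python3 -m pendant '-0.005 0.045 0 0 0 0.13 0.008;-0.01 0.09 0 0 0 0.26 0.008;-0.014 0.135 0 0 0 0.39 0.008;-0.018 0.18 0 0 0 0.52 0.008;-0.022 0.225 0 0 0 0.646 0.008' 80
python3 -m pendant '-0.005 0.045 0 0 0 0 0.008;-0.01 0.09 0 0 0 0 0.008;-0.014 0.135 0 0 0 0 0.008;-0.018 0.18 0 0 0 0 0.008;-0.022 0.225 0 0 0 0 0.008' 80
python3 -m pendant '0 0.024 -0.03 0 0 0 0.008;0 0.024 -0.06 0 0 0 0.008;0 0.024 -0.09 0 0 0 0.008;0 0.024 -0.09 0 0 0 0.008;0 0.024 -0.09 0 0 0 0.008' 110
python3 - <<'E'
from h import *
s=st();M=R.from_rotvec(s['tool_rot']).as_matrix();print(np.degrees(np.arctan2(M[1,1],M[0,1])),M[2])
im=save('wrist','w16');optics.capture('side');pts('side',['chisel5_mid'])
r=optics.cut_out('wrist','chisel5_mid')
m=r[0]['pixels']
for row in range(60,240,20):
    x=np.nonzero(m[row])[0];print(row,(x.min(),x.max()) if len(x) else None,end=' ')
E
```

```text
clock: 58.1
position: [616.4, -271.5, 189.8]
tool_rot: [3.124, -0.28, 0.008]
wrist_force: [0.9, -1.2, -1.2]
finger_gap: 0.173
clock: 58.6
position: [593.6, -44.3, 189.4]
tool_rot: [3.051, 0.735, 0.01]
wrist_force: [0.8, -0.3, -1.7]
finger_gap: 0.173
clock: 59.1
position: [570.7, 182.5, 189.1]
tool_rot: [3.051, 0.735, 0.008]
wrist_force: [0.8, 0.1, -0.4]
finger_gap: 0.171
clock: 59.6
position: [570.3, 206.3, 98.9]
tool_rot: [3.052, 0.735, 0.006]
wrist_force: [0.5, 0.0, -0.4]
finger_gap: 0.16
t 59.6 p [570.3 206.3  98.9] r [3.052 0.735 0.006] F [ 0.5  0.  -0.4] gap 0.16 q [-0.31  0.35 -0.1   1.74  0.04  1.05 -1.52]
-62.927262187936726 [ 0.00298652  0.00369043 -0.99998873]
side chisel5_mid [([575.0, 211.0, 85.0], 0.93)]
60 (np.int64(226), np.int64(286)) 80 (np.int64(225), np.int64(285)) 100 (np.int64(226), np.int64(284)) 120 (np.int64(227), np.int64(284)) 140 (np.int64(228), np.int64(284)) 160 (np.int64(236), np.int64(276)) 180 (np.int64(236), np.int64(277)) 200 (np.int64(237), np.int64(276)) 220 (np.int64(237), np.int64(275))
```

```bash
python3 -m pendant '0.003 -0.0005 -0.015 0 0 -0.004 0.008;0.003 -0.0005 -0.03 0 0 -0.004 0.008;0.003 -0.0005 -0.033 0 0 -0.004 0.008;0.003 -0.0005 -0.033 0 0 -0.004 0.008' 110
python3 -m pendant '0 0 0 0 0 0 0.008;0 0 -0.003 0 0 0 0.008;0 0 -0.006 0 0 0 0.008;0 0 -0.006 0 0 0 0.008' 110
```

```text
clock: 60.2
position: [573.8, 205.8, 66.5]
tool_rot: [3.053, 0.728, 0.009]
wrist_force: [-0.7, -0.4, -1.1]
finger_gap: 0.16
clock: 60.6
position: [574.2, 206.8, 61.3]
tool_rot: [3.054, 0.729, 0.011]
wrist_force: [-2.0, -0.1, 3.2]
finger_gap: 0.167
```

```bash
python3 -m pendant '0 0 -0.003 0 0 0 0.008;0 0 -0.006 0 0 0 0.008;0 0 -0.006 0 0 0 0.008' 110
python3 -m pendant '0 0 -0.003 0 0 0 0.008;0 0 -0.006 0 0 0 0.008;0 0 -0.006 0 0 0 0.008' 110
python3 -m pendant '0 0 -0.003 0 0 0 0.008;0 0 -0.004 0 0 0 0.008;0 0 -0.004 0 0 0 0.008' 110
```

```text
clock: 60.9
position: [575.7, 207.5, 56.9]
tool_rot: [3.054, 0.73, 0.017]
wrist_force: [0.3, 0.5, 4.2]
finger_gap: 0.163
clock: 61.2
position: [576.4, 207.8, 51.4]
tool_rot: [3.055, 0.73, 0.02]
wrist_force: [1.3, 1.5, 1.6]
finger_gap: 0.157
clock: 61.5
position: [576.3, 207.7, 47.7]
tool_rot: [3.054, 0.73, 0.019]
wrist_force: [-2.8, -0.5, 4.9]
finger_gap: 0.165
```

```bash
python3 -m pendant '-0.001 0 -0.002 0 0 0 0.008;-0.001 0 -0.003 0 0 0 0.008;-0.001 0 -0.003 0 0 0 0.008' 110
python3 -m pendant '0 0 -0.002 0 0 0 0.008;0 0 -0.003 0 0 0 0.008;0 0 -0.003 0 0 0 0.008' 110
```

```text
clock: 61.8
position: [576.2, 207.8, 47.4]
tool_rot: [3.054, 0.729, 0.023]
wrist_force: [-5.8, -1.6, 16.3]
finger_gap: 0.157
clock: 62.1
position: [576.3, 207.8, 47.3]
tool_rot: [3.054, 0.729, 0.023]
wrist_force: [-9.1, -2.3, 20.7]
finger_gap: 0.161
```

```bash
python3 -m pendant '0 0 0 0 0 0 0.015;0 0 0 0 0 0 0.03;0 0 0 0 0 0 0.03;0 0 0 0 0 0 0.03'
python3 -m pendant '0 0 0.03 0 0 0 0.03;0 0 0.04 0 0.012 0 0.0;0 0 0.04 0 0.012 0 0;0 0 0.04 0 0.012 0 0;0 0 0.04 0 0.012 0 0' 60
python3 - <<'E'
from h import *
s=st();M=R.from_rotvec(s['tool_rot']).as_matrix();print(M[2])
for c in('side','scene'):
    optics.capture(c);pts(c,['chisel5_mid','chisel4_mid','chisel2_mid'])
E
```

```text
clock: 62.5
position: [576.2, 207.5, 46.8]
tool_rot: [3.054, 0.729, 0.021]
wrist_force: [0.2, -0.1, 0.7]
finger_gap: 0.349
clock: 63.0
position: [575.3, 207.1, 85.5]
tool_rot: [-3.055, -0.729, 0.0]
wrist_force: [-0.4, 0.6, -0.7]
finger_gap: -0.003
t 63.0 p [575.3 207.1  85.5] r [-3.055 -0.729  0.   ] F [-0.4  0.6 -0.7] gap -0.003 q [-0.31  0.37 -0.1   1.73  0.04  1.04 -1.52]
[-9.65640977e-06 -5.91037302e-04 -9.99999825e-01]
side chisel5_mid [([582.0, 214.0, 35.0], 0.79)]
side chisel4_mid [([519.0, 311.0, 32.0], 0.74)]
side chisel2_mid [([464.0, 417.0, 30.0], 0.95), ([518.0, 312.0, 30.0], 0.41)]
scene chisel5_mid [([575.0, 204.0, 30.0], 0.82)]
scene chisel4_mid [([518.0, 308.0, 30.0], 0.85), ([515.0, 312.0, -1.0], 0.73)]
scene chisel2_mid [([472.0, 421.0, 30.0], 0.54)]
```

```bash
python3 -m pendant '-0.014 -0.007 -0.008 0 0 0 0;-0.014 -0.007 -0.016 0 0 0 0;-0.014 -0.007 -0.02 0 0 0 0;-0.014 -0.007 -0.02 0 0 0 0' 60
python3 -m pendant '0 0 -0.002 0 0 0 0;0 0 -0.004 0 0 0 0;0 0 -0.004 0 0 0 0'
python3 -m pendant '0 0 -0.001 0 0 0 0;0 0 -0.002 0 0 0 0;0 0 -0.002 0 0 0 0'
python3 -m pendant '0 0 -0.001 0 0 0 0;0 0 -0.002 0 0 0 0;0 0 -0.002 0 0 0 0'
```

```text
clock: 63.8
position: [562.0, 200.5, 65.8]
tool_rot: [-3.055, -0.729, -0.001]
wrist_force: [0.3, 0.1, -0.6]
finger_gap: 0.001
clock: 64.1
position: [562.4, 200.7, 62.1]
tool_rot: [-3.055, -0.729, -0.002]
wrist_force: [-0.1, -0.1, -0.4]
finger_gap: -0.001
clock: 64.4
position: [562.6, 200.7, 61.8]
tool_rot: [-3.055, -0.729, -0.002]
wrist_force: [-3.6, -2.0, 10.1]
finger_gap: -0.003
clock: 64.7
position: [562.6, 200.7, 61.7]
tool_rot: [-3.055, -0.729, -0.002]
wrist_force: [-5.8, -2.5, 12.6]
finger_gap: -0.0
```

The front end bottoms at top height 40 mm, which is exactly home. Now the back end, pressing a bit harder.

```bash
python3 -m pendant '0 0 0.008 0 0 0 0;0.014 0.007 0.01 0 0 0 0;0.027 0.0145 0.01 0 0 0 0;0.027 0.0145 0.002 0 0 0 0;0.027 0.0145 0.002 0 0 0 0' 60
python3 -m pendant '0 0 -0.002 0 0 0 0;0 0 -0.003 0 0 0 0;0 0 -0.003 0 0 0 0'
python3 -m pendant '0 0 -0.002 0 0 0 0;0 0 -0.003 0 0 0 0;0 0 -0.003 0 0 0 0'
```

```text
clock: 65.2
position: [588.3, 214.7, 62.1]
tool_rot: [-3.056, -0.729, 0.003]
wrist_force: [-0.7, 0.9, 0.4]
finger_gap: -0.002
clock: 65.5
position: [588.3, 214.6, 61.7]
tool_rot: [-3.056, -0.729, 0.001]
wrist_force: [-3.5, -1.4, 13.6]
finger_gap: -0.001
clock: 65.8
position: [588.4, 214.6, 61.6]
tool_rot: [-3.056, -0.729, -0.001]
wrist_force: [-4.5, -1.5, 14.5]
finger_gap: 0.005
```

```bash
python3 -m pendant '0 0 0.04 0 0 0 0;0 0 0.09 0 0 0 0;0 0 0.14 0 0 0 0;0 0 0.19 0 0 0 0;0 0 0.24 0 0 0 0.03'
python3 -m pendant '-0.015 0.045 0 0 0 0 0.05;-0.03 0.09 0 0 0 0 0.05;-0.03 0.12 0 0 0 0 0.05;-0.03 0.12 0 0 0 0 0.05;-0.03 0.12 0 0 0 0 0.05'
python3 - <<'E'
from h import *
s=st();save('wrist','w17');pts('wrist',['chisel2_mid','chisel4_mid','chisel5_mid','chisel1_mid','chisel3_mid'])
c=np.array([519.3,312.5]);ux=np.array([np.cos(np.radians(26.8)),np.sin(np.radians(26.8))]);uy=np.array([-ux[1],ux[0]])
for n,L in(('chisel2_mid',144),('chisel4_mid',180),('chisel5_mid',198)):
    r=optics.cut_out('wrist',n)
    for q in r[:1]:
        pp=np.argwhere(q['pixels'])[:,::-1].astype(float);k,M=pose('wrist',s)
        D=np.c_[(pp[:,0]-k['cx'])/k['fx'],(pp[:,1]-k['cy'])/k['fy'],np.ones(len(pp))]@M[:3,:3].T;o=M[:3,3]
        W=(o+D*((33-o[2])/D[:,2])[:,None])[:,:2]-c;t=W@ux;n2=W@uy
        print(n,round(q['conf'],2),'x',t.min().round(1),t.max().round(1),'mid x',round(t.min()+60,1),'y',np.median(n2).round(1),len(pp))
for cam in('scene','side'):
    optics.capture(cam);pts(cam,['empty_tote_mid','pot1_mid','timer','slide_box'])
E
```

```text
clock: 66.3
position: [587.3, 213.9, 303.3]
tool_rot: [3.056, 0.728, -0.001]
wrist_force: [0.7, -0.2, -0.1]
finger_gap: 0.156
clock: 66.8
position: [556.5, 333.8, 302.5]
tool_rot: [3.054, 0.73, -0.003]
wrist_force: [0.5, -1.1, -0.3]
finger_gap: 0.585
t 66.8 p [556.5 333.8 302.5] r [ 3.054e+00  7.300e-01 -3.000e-03] F [ 0.5 -1.1 -0.3] gap 0.585 q [-0.46  0.31 -0.16  1.37  0.05  1.47 -1.72]
wrist chisel2_mid [([468.0, 425.0, 28.0], 0.64)]
wrist chisel4_mid [([519.0, 313.0, 28.0], 0.87), ([545.0, 258.0, 31.0], 0.74)]
wrist chisel5_mid [([578.0, 210.0, 28.0], 0.85)]
wrist chisel1_mid []
wrist chisel3_mid []
chisel2_mid 0.61 x -58.6 86.5 mid x 1.4 y 120.6 1814
chisel4_mid 0.93 x -60.1 121.2 mid x -0.1 y 1.1 2545
chisel5_mid 0.65 x -55.9 142.5 mid x 4.1 y -118.9 2953
scene empty_tote_mid [([472.0, -396.0, 113.0], 0.77), ([579.0, 204.0, 28.0], 0.36)]
scene pot1_mid []
scene timer [([696.0, -357.0, 1.0], 0.92), ([380.0, 87.0, -1.0], 0.67), ([516.0, 314.0, 1.0], 0.49)]
scene slide_box [([380.0, 88.0, -1.0], 0.61), ([489.0, 364.0, 31.0], 0.28)]
side empty_tote_mid [([469.0, -398.0, 106.0], 0.97)]
side pot1_mid [([432.0, -361.0, 33.0], 0.41)]
side timer [([692.0, -357.0, -0.0], 0.53)]
side slide_box [([579.0, 212.0, 32.0], 0.22)]
```

All checks agree, so I'm handing in.

Run:
```python
from bench import arm
print(arm.sign_off())
```

```text
the job is handed in; nothing more can be done
None
```

The job is done and handed in at about 67 s of the 210 s allowed; `sign_off` gives no verdict.

- **Pots:** both strays now stand in the full tote beside the first pot. A wrist picture taken before stacking showed three upright in a row.
- **Totes:** the empty tote stands end for end on the full one. It touched down at the expected height, 69 mm up, and its centre reads z 106–113 against 106.5 expected. The last joint's range did not allow the turn in one grasp, so I set it briefly on free counter and regrasped it the other way round.
- **Chisels:** three were on the mat, chisels 2, 4 and 5. They are in places 1, 3 and 5, shortest at the left, blades to the back. Each stopped hard at about its seated depth. Their middles lie 1.4, -0.1 and 4.1 mm along the handle from the rail's middle line, within the 9 mm allowed.
- **The knock:** chisel 5 was knocked about 45 mm aside during the run, so I measured it again before picking it up.

**Checks that disagreed or were weaker:**
- Chisel 5 stopped about 2 mm higher than I expected. I then pressed on it near both ends, and its top read 40 mm at each, which is home.
- The side camera once put chisel 5 about 10 mm off, at z 35; the scene camera and the wrist mask did not.
- The first grasp of chisel 4 was too high and I redid it.
- I had used up the pictures I could view by the time chisel 5 went in, so it was checked by masks and force only.
- The timer and slide box read where they started, though the slide box only in the scene camera; the side camera gave just one low-confidence false hit for it.

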